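# Pack cheese wedges head to tail and switch on the sealer

### The arm

A 6-joint arm with a two-finger parallel gripper is mounted at the origin on the work surface. World frame = base frame: x ahead of the robot, y to its left, z up, the work surface at z = 0. Lengths are in m, angles in rad, forces in N, time in s.
With the tool pointing down it reaches from about 0.25 to 0.775 m from the base axis. Payload 4 kg.
Tool frame: the origin (TCP) lies between the finger pads; the fingertips stand 11 mm ahead of it and the grasp point (between the pads) lies 8 mm behind it; y points along the fingers, x is the direction in which the jaws open and shut, and the axes are right-handed (so a half turn about y gives the same grasp; the last joint's range is limited). The gripper opens to 85 mm and grips with 20 to 120 N. Pads are 22 mm wide; open, the fingers measure 114 mm over their backs; the gripper's body (76 mm by 85 mm) begins 54 mm behind the grasp point. The pads swing forward as they close: fully open they stand 13 mm farther back than shut.
Start: joints at [1.135, 0.087, 1.371, -0, 1.684, -0.103], TCP at [0.18, 0.52, 0.242] pointing down, gripper open.
Joint ranges: [-3.1, 3.1], [-0.76, 2.03], [0.27, 2.55], [-1.08, 4.22], [0.17, 2.65], [-2.57, 2.57]. Speed limits (rad/s): [2.79, 2.79, 3.14, 3.14, 3.14, 3.14].

### API

Orientations are given as a unit quaternion [x, y, z, w].
In Python, from bench import arm gives the robot as it stands. The module is installed in compiled form; this text tells all that it offers.
- The arm moves only by the shell command python3 -m creep 'ROWS' [FORCE]. ROWS is JSON, a list of rows, each a list of 7 numbers: the finger opening in mm, from 0 to 85.4, then the shift along the tool's x, y, z in units of 0.25 m (1.0 is 0.25 m), then the turn, a rotation vector about the tool's x, y, z in units of pi/2 rad (1.0 is pi/2 rad). In form: [[grip, dx, dy, dz, wx, wy, wz], ...]. A call has exactly 8 rows; each row is the pose to reach, as a shift and turn from the pose measured when the call began, along the tool's axes at that moment; what a row does not reach only later rows make up. A row lasts 1/10 s, in which the tool goes at most 50 mm and 8.59 degrees, less where a joint would pass 70% of its speed; a pose out of reach is approached as far as the arm can. A call with a number of a shift or a turn outside -1 to 1 is refused whole. A call with a gripper value outside its range is refused whole. The fingers move at their own pace and stop on an object; FORCE is the grip in N (left out, the last holds). Time passes only in rows, so rows that repeat a pose let the fingers close, or fill a call up. It gives the time, the measured TCP pose, the force and the opening at its end, in the units of the state.
- arm.get_obs(): the state, without advancing time (a new reading comes with each control period).
- arm.read_camera(name): name is "side" or "top" or "wrist"; returns a dict with "image" (420x560x3 uint8, red, green, blue), "camera_matrix" (3x3 intrinsics, pixels), "R" (3x3) and "t" (3): a world point X has camera coordinates R X + t; the wrist camera has in their place "hand_eye" (4x4, takes a point from camera to tool coordinates, whose origin is the TCP and whose axes are the tool frame's). Camera axes: x right, y down, z forward; pixel columns grow to the right and rows downward; lengths in m; the calibration is good to about 2 mm. A picture is of the moment at which its call begins: read the wrist's pose just before it. There is no depth.
- arm.close_job(): hands the job in, once; it reports no verdict.
Trained networks look in the newest picture that a camera, given by its name, has taken for a name from the list of things; names that differ only in an ending like _2 or _b are one class to them, and where a whole thing is asked for, a point or a joint stands for the part that bears it (a point fixed in the world has none). Each returns a list of dicts, best first, with "conf" (0 to 1); they miss things now and then, are a little off and sometimes report something else, mostly with a low value. They report only what shows in the picture. A call takes as long as a camera call.
- arm.look_for(camera, target): "position" ([x, y, z] in m, in the coordinates of the camera as it stood for that picture, good to about 4 mm: the middle of the surface that is visible of it).
The state is a dict: "t": time; "qpos": joint angles; "joint_velocities": joint speeds; "tau": joint torques, N m; "position": TCP position; "tcp_rot": TCP orientation; "force": force on the tool from outside, world axes, zero at the start; "ft_torque": the same for the moment, N m; "opening": opening from 0.0 (shut) to 1.0 (fully open).
Only numpy, scipy, OpenCV 4.12 (cv2) and the standard library are available. Lean on these libraries where they do the work, as an engineer would, in place of code of your own. Each camera call takes 0.05 s, during which the arm holds its last target. There are 200 camera calls.

### The job

Fill the sealing machine's pocket: add the two loose cheese wedges between the two already there, all four alternating head to tail and pushed fully home against the back wall, flat, side by side. Only when the pocket is full, turn the rotary isolator from off fully to on. Leave the jar, the tin and the carton where they are.

Things in the scene. Friction and masses are not known exactly. Their poses are not given: they have to be found in the camera images.
- tray: fixed wooden loading board of a sealing machine with a three-sided pocket (144 wide, 104 deep) for four wedges. Origin under the pocket's middle, on the counter; x from the open mouth into the pocket, y left, z up. Board top at z = 6 mm, 160 wide, x = -165 to +60 mm, clear in front of the mouth. Pocket walls 8 mm thick, 25 high above the board. Steel sealer head at x = 62 to 148 mm, 57 high
- tray_mouth (a point): middle of the pocket's open mouth, on the board: x = -52 mm of the tray; the side walls (inner faces at y = -72 and +72 mm) end here. Packed wedges leave 4 mm of play across the pocket
- tray_back (a point): middle of the inner face of the pocket's back wall, at board height: x = +52 mm of the tray. A wedge is home when its end touches this wall
- wedge_right_mid (a point): Cheese wedge, all four alike, 100 mm long, 40 high, 150 g; one long side square to the ends, the other slanted 10.2 deg. Already home at the pocket's right (-y) wall, wide end at the back. Origin at mid-length, mid-height, middle of the 35 mm mid-width. x along the square side to the wide (44 mm) end, z up; square side at y = -17.5 mm, slanted side at y = +8.5 (26 mm thin end) to +26.5 mm.
- wedge_left_mid (a point): Cheese wedge, all four alike, 100 mm long, 40 high, 150 g; one long side square to the ends, the other slanted 10.2 deg. Already home at the left (+y) wall, thin end at the back. Origin at mid-length, mid-height, middle of the 35 mm mid-width. x along the square side to the wide (44 mm) end, z up; square side at y = -17.5 mm, slanted side at y = +8.5 (26 mm thin end) to +26.5 mm.
- wedge_a_mid (a point): Cheese wedge, all four alike, 100 mm long, 40 high, 150 g; one long side square to the ends, the other slanted 10.2 deg. Loose on the counter; the two are interchangeable. Origin at mid-length, mid-height, middle of the 35 mm mid-width. x along the square side to the wide (44 mm) end, z up; square side at y = -17.5 mm, slanted side at y = +8.5 (26 mm thin end) to +26.5 mm.
- wedge_b_mid (a point): Cheese wedge, all four alike, 100 mm long, 40 high, 150 g; one long side square to the ends, the other slanted 10.2 deg. Loose on the counter; the two are interchangeable. Origin at mid-length, mid-height, middle of the 35 mm mid-width. x along the square side to the wide (44 mm) end, z up; square side at y = -17.5 mm, slanted side at y = +8.5 (26 mm thin end) to +26.5 mm.
- wedge_right_wide (a point): point on the wide (rind) end of wedge_right, 50 mm along x from its mid point, half-way up
- wedge_left_wide (a point): point on the wide (rind) end of wedge_left, 50 mm along x from its mid point, half-way up
- wedge_a_wide (a point): point on the wide (rind) end of wedge_a, 50 mm along x from its mid point, half-way up
- wedge_b_wide (a point): point on the wide (rind) end of wedge_b, 50 mm along x from its mid point, half-way up
- isolator (a joint): rotary isolator of the sealing machine: 0 = off, 1.571 rad = on (end stop); turns clockwise seen from above, stiff (about 0.1 N m of friction), stays where it is left. It may start up to 0.1 rad off its stop
- isolator_grip (a point): grip point of the isolator's black bar handle, on its axis, 87 mm above the counter. Bar 46 mm long, 14 thick, its top 7 mm above this point; below it a disc of 24 mm radius, its top 23 mm below this point. Turns with the handle: x along the bar (white mark on its -x half), z up
- isolator_box: grey box 84 x 84 x 50 mm, fixed to the counter, that carries the isolator. Origin: centre of its underside
- jar: bystander: amber jar, 68 mm across, 100 mm high; origin at the centre of its underside
- tin: bystander: tin, 72 mm across, 75 mm high; origin at the centre of its underside
- gift_carton: bystander: cardboard carton 60 x 80 x 60 mm; origin at the centre of its underside

How it is judged:
On the way, in this order (a step that is already met when the one before it is completed fails the run):
1. all four wedges stand home in the pocket, alternating head to tail (x of each of wedge_right_mid, wedge_left_mid in the frame of tray above -0.003 m and y of wedge_right_mid in the frame of tray between -0.061 and -0.047 m and z of each of wedge_right_mid, wedge_left_mid in the frame of tray below 0.03 m and angle between each of wedge_right_mid, wedge_left_mid's own z axis and vertical below 0.08 rad and angle between the x axis of each of wedge_right_mid, wedge_left_mid and the x axis of tray, either way round below 0.08 rad and x of wedge_right_wide in the frame of tray above 0.035 m and y of wedge_left_mid in the frame of tray between 0.047 and 0.061 m and x of wedge_left_wide in the frame of tray below -0.035 m and ((x of each of wedge_a_mid, wedge_b_mid in the frame of tray above -0.003 m and y of wedge_a_mid in the frame of tray between 0.011 and 0.025 m and z of each of wedge_a_mid, wedge_b_mid in the frame of tray below 0.03 m and angle between each of wedge_a_mid, wedge_b_mid's own z axis and vertical below 0.08 rad and angle between the x axis of each of wedge_a_mid, wedge_b_mid and the x axis of tray, either way round below 0.08 rad and x of wedge_a_wide in the frame of tray above 0.035 m and y of wedge_b_mid in the frame of tray between -0.025 and -0.011 m and x of wedge_b_wide in the frame of tray below -0.035 m) or (x of each of wedge_b_mid, wedge_a_mid in the frame of tray above -0.003 m and y of wedge_b_mid in the frame of tray between 0.011 and 0.025 m and z of each of wedge_b_mid, wedge_a_mid in the frame of tray below 0.03 m and angle between each of wedge_b_mid, wedge_a_mid's own z axis and vertical below 0.08 rad and angle between the x axis of each of wedge_b_mid, wedge_a_mid and the x axis of tray, either way round below 0.08 rad and x of wedge_b_wide in the frame of tray above 0.035 m and y of wedge_a_mid in the frame of tray between -0.025 and -0.011 m and x of wedge_a_wide in the frame of tray below -0.035 m))), for 0.2 s.
2. the isolator is then turned on (value of joint isolator above 1.45 rad), for 0.2 s.
At the end, for the whole second after the job is handed in: Four wedges flat in the pocket (tilt < 0.08 rad), wide ends alternately at back and mouth, each within 5 mm of the back wall, 7 mm of its place across and 0.08 rad of parallel; isolator at 1.45 rad or more (all of step 1 and value of joint isolator above 1.45 rad); the robot touches nothing.
It fails at once if the jar is shoved by more than 30 mm or tipped (distance of jar from where it was at the start of the episode above 0.03 m or angle between jar's own z axis and vertical above 0.4 rad).
It fails at once if the tin is shoved by more than 30 mm or tipped (distance of tin from where it was at the start of the episode above 0.03 m or angle between tin's own z axis and vertical above 0.4 rad).
It fails at once if the gift_carton is shoved by more than 30 mm or tipped (distance of gift_carton from where it was at the start of the episode above 0.03 m or angle between gift_carton's own z axis and vertical above 0.4 rad).
It also fails if it takes over 72 s, if anything falls off the work surface, if the arm or the gripper's body presses on something with over 40 N, if the wrist force passes 120 N, or if a joint passes its speed limit or range.

## Working session

There is one attempt and no reset: what is moved stays moved. The work goes in short steps, Python scripts to look and compute and a shell command to move; the robot and the scene stay as the last step left them, time stands still between calls to the robot, and variables do not carry over. Pictures are saved under pics/ and viewed, about 8 in all and at most 12, crops included, and the job is handed in when it is done.

```bash
mkdir -p pics; cat > h.py <<'E'
import numpy as np, cv2
from bench import arm
from scipy.spatial.transform import Rotation as Ro
def cam(name, save=None):
    o=arm.get_obs(); c=arm.read_camera(name)
    K=np.array(c["camera_matrix"])
    if "hand_eye" in c and c["hand_eye"] is not None:
        T=np.eye(4);T[:3,:3]=Ro.from_quat(o["tcp_rot"]).as_matrix();T[:3,3]=o["position"]
        M=T@np.array(c["hand_eye"]); 
    else:
        M=np.eye(4);M[:3,:3]=np.array(c["R"]).T;M[:3,3]=-M[:3,:3]@np.array(c["t"])
    if save: cv2.imwrite("pics/"+save+".png",c["image"][:,:,::-1])
    return c["image"],K,M   # M camera->world
def px2w(K,M,uv,z):
    d=M[:3,:3]@np.linalg.solve(K,[uv[0],uv[1],1.0]); p=M[:3,3]
    return p+d*(z-p[2])/d[2]
def proj(K,M,X):
    p=M[:3,:3].T@(np.array(X)-M[:3,3]); q=K@p; return q[:2]/q[2]
def look(name,M,t):
    return [(round(r["conf"],2),np.round(M[:3,:3]@np.array(r["position"])+M[:3,3],4)) for r in arm.look_for(name,t)]
def goto(xyz,yaw_x=None):
    "print rows values for a move to world TCP xyz, tool down, tool x axis at yaw"
    o=arm.get_obs();R=Ro.from_quat(o["tcp_rot"]);d=R.inv().apply(np.array(xyz)-o["position"])/0.25
    w=np.zeros(3)
    if yaw_x is not None:
        x=[np.cos(yaw_x),np.sin(yaw_x),0];z=[0,0,-1];G=Ro.from_matrix(np.array([x,np.cross(z,x),z]).T)
        w=(R.inv()*G).as_rotvec()/(np.pi/2)
    return np.round(np.r_[d,w],4)
E
python3 - <<'E'
from h import *
o=arm.get_obs();print(o["t"],o["position"],Ro.from_quat(o["tcp_rot"]).as_matrix().round(3).tolist())
for n in ["top","side"]:
    I,K,M=cam(n,n+"0");print(n,K.tolist(),M.round(3).tolist())
    for t in ["tray","wedge_a_mid","isolator_grip","isolator_box","jar","tin","gift_carton"]: print(t,look(n,M,t))
E
```

```text
0.0 [0.17948035 0.51938207 0.24110296] [[0.327, -0.001, -0.945], [0.945, -0.002, 0.327], [-0.002, -1.0, 0.0]]
top [[517.1255869499937, 0.0, 274.01116841508133], [0.0, 517.1255869499937, 207.8841080187552], [0.0, 0.0, 1.0]] [[0.015, -0.992, 0.127, 0.323], [-1.0, -0.013, 0.02, -0.021], [-0.019, -0.127, -0.992, 1.626], [0.0, 0.0, 0.0, 1.0]]
tray [(0.86, array([0.5972, 0.0367, 0.0081])), (0.25, array([ 0.5485, -0.4184,  0.0613]))]
wedge_a_mid [(0.89, array([ 0.4488, -0.3353,  0.0409])), (0.73, array([0.4458, 0.3004, 0.0386]))]
isolator_grip [(0.76, array([ 0.6135, -0.2576,  0.0609]))]
isolator_box [(0.88, array([ 0.6015, -0.2611,  0.0531]))]
jar [(0.72, array([0.6141, 0.2513, 0.0973])), (0.51, array([ 0.5522, -0.4163,  0.0582]))]
tin [(0.85, array([0.5554, 0.4324, 0.0786])), (0.31, array([ 0.6213, -0.0198,  0.0476]))]
gift_carton [(0.87, array([ 0.5513, -0.4195,  0.0603]))]
side [[540.5719363080684, 0.0, 273.97188266434983], [0.0, 540.5719363080684, 211.14340028071442], [0.0, 0.0, 1.0]] [[0.903, -0.222, 0.367, 0.039], [-0.43, -0.474, 0.769, -1.053], [0.003, -0.852, -0.523, 0.807], [0.0, 0.0, 0.0, 1.0]]
tray [(0.88, array([0.6026, 0.0098, 0.0053])), (0.65, array([ 0.6092, -0.0268,  0.0468])), (0.61, array([0.4392, 0.2873, 0.034 ])), (0.51, array([ 0.6053, -0.2694,  0.0746]))]
wedge_a_mid [(0.31, array([0.5507, 0.413 , 0.0435]))]
isolator_grip [(0.65, array([ 0.6043, -0.268 ,  0.0754]))]
isolator_box [(0.3, array([ 0.5351, -0.4317,  0.0561]))]
jar [(0.56, array([0.6098, 0.2418, 0.062 ]))]
tin [(0.55, array([0.5507, 0.4125, 0.0473])), (0.34, array([ 0.6   , -0.0227,  0.0488]))]
gift_carton [(0.93, array([ 0.539 , -0.4332,  0.0529]))]
```

View pics/top0.png

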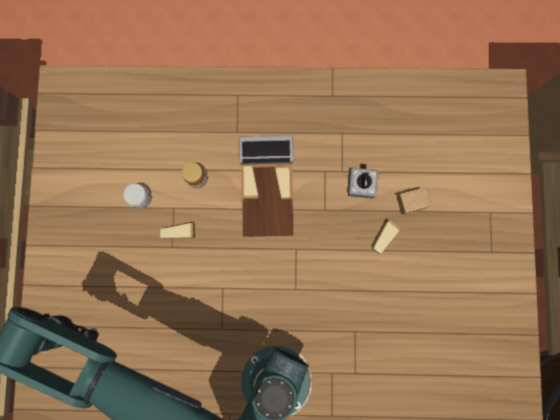

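View pics/side0.png

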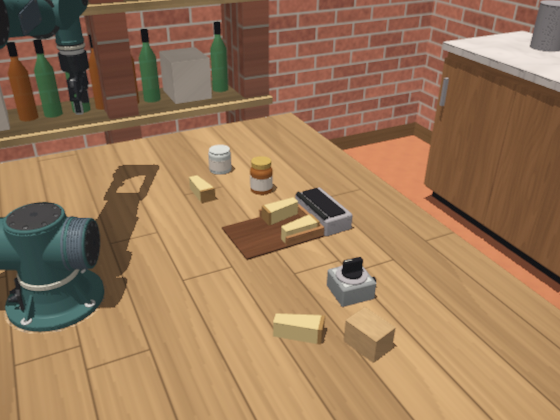

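The top view shows the board at about cols 243-293 and rows 166-236. One loose wedge is at (177,231), the other at (386,237), and the isolator is at (363,182). The side view agrees. The tool y axis is the one that points down, so I'll fix the helper for that.

```bash
sed -i 's/z=\[0,0,-1\];G=.*/y=[0,0,-1];G=Ro.from_matrix(np.array([x,y,np.cross(x,y)]).T)/' h.py
python3 - <<'E'
from h import *
I,K,M=cam("wrist","w0");print(K.round(0).tolist(),M.round(3).tolist(),np.array(arm.read_camera("wrist")["hand_eye"]).round(3).tolist())
print(goto([0.42,0.30,0.25],0.0), goto([0.36,0.30,0.25],0.0))
E
```

```text
[[373.0, 0.0, 282.0], [0.0, 373.0, 211.0], [0.0, 0.0, 1.0]] [[0.327, 0.905, 0.272, 0.11], [0.945, -0.313, -0.093, 0.544], [0.001, 0.287, -0.958, 0.375], [0.0, 0.0, 0.0, 1.0]] [[1.0, 0.0, 0.0, -0.0], [-0.0, -0.287, 0.958, -0.133], [0.0, -0.958, -0.287, 0.074], [0.0, 0.0, 0.0, 1.0]]
[-0.517  -0.0307 -1.1957 -0.      0.7881  0.    ] [-0.5954 -0.0307 -0.9688 -0.      0.7881  0.    ]
```

```bash
R='[85,-0.59,-0.03,-0.97,0,0.788,0]'; python3 -m creep '[[85,-0.59,-0.03,-0.97,0,0.788,0],[85,-0.59,-0.03,-0.97,0,0.788,0],[85,-0.59,-0.03,-0.97,0,0.788,0],[85,-0.59,-0.03,-0.97,0,0.788,0],[85,-0.59,-0.03,-0.97,0,0.788,0],[85,-0.59,-0.03,-0.97,0,0.788,0],[85,-0.59,-0.03,-0.97,0,0.788,0],[85,-0.59,-0.03,-0.97,0,0.788,0]]'
python3 - <<'E'
from h import *
I,K,M=cam("wrist","w1")
for t in ["wedge_a_mid","wedge_a_wide","tray_mouth"]: print(t,look("wrist",M,t))
print(goto([0.446,0.30,0.2],0.0))
E
```

```text
t: 1.7
position: [0.3616, 0.3001, 0.25]
tcp_rot: [-0.707, -0.01, 0.01, 0.707]
force: [0.0, 0.5, -0.7]
opening: 0.992
wedge_a_mid []
wedge_a_wide []
tray_mouth [(0.77, array([0.4849, 0.0825, 0.0075]))]
[ 3.408e-01  1.996e-01 -1.890e-02 -1.000e-04  2.620e-02  1.000e-04]
```

View pics/w1.png

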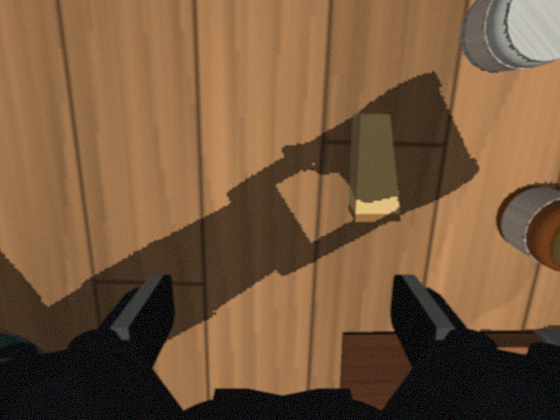

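The wrist view shows the left wedge with its thin end at the top (about (375,114)) and its wide rind end at the bottom (about (375,213)). So the wide end faces -y. I'll move in above it.

```bash
python3 -m creep '[[85,0.34,0.2,0,0,0.026,0],[85,0.34,0.2,0,0,0.026,0],[85,0.34,0.2,0,0,0.026,0],[85,0.34,0.2,0,0,0.026,0],[85,0.34,0.2,0,0,0.026,0],[85,0.34,0.2,0,0,0.026,0],[85,0.34,0.2,0,0,0.026,0],[85,0.34,0.2,0,0,0.026,0]]'
python3 - <<'E'
from h import *
I,K,M=cam("wrist","w2")
np.savez("w2.npz",K=K,M=M)
for t in ["wedge_a_mid","wedge_a_wide"]: print(t,look("wrist",M,t))
g=cv2.cvtColor(I,cv2.COLOR_RGB2HSV);print(g[100:300:20,200:360:20,1].tolist())
E
```

```text
t: 2.7
position: [0.4453, 0.305, 0.2013]
tcp_rot: [-0.707, -0.001, -0.0, 0.708]
force: [0.1, 0.5, -1.4]
opening: 0.993
wedge_a_mid []
wedge_a_wide []
[[128, 130, 138, 133, 131, 132, 141, 134], [128, 130, 127, 134, 104, 149, 133, 123], [130, 130, 129, 128, 92, 110, 124, 124], [128, 133, 133, 124, 109, 108, 128, 107], [127, 133, 124, 134, 112, 116, 115, 151], [132, 131, 122, 134, 100, 103, 132, 135], [138, 127, 122, 128, 103, 106, 119, 138], [144, 149, 133, 126, 139, 141, 140, 119], [124, 136, 131, 128, 137, 124, 129, 130], [141, 118, 158, 143, 115, 130, 133, 131]]
```

View pics/w2.png

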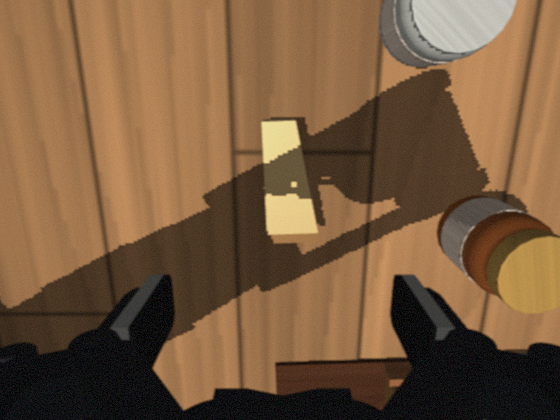

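The wedge is now near the centre, with its top corners at about (261,121), (297,121), (318,233) and (267,234). The square side is on the left, towards -x.

```bash
cat >> h.py <<'E'
def wedge(K,M,c,z=0.04):
    "c: px of top corners: thin-square, thin-slant, wide-slant, wide-square -> mid pose, yaw, dims"
    P=np.array([px2w(K,M,q,z) for q in c])[:,:2]
    print("sides",[round(np.linalg.norm(P[i]-P[i-3])*1e3,1) for i in range(4)])
    # model fit: (thin-square etc.)
    m=np.array([[-50,-17.5],[-50,8.5],[50,26.5],[50,-17.5]])/1e3
    a=m-m.mean(0);b=P-P.mean(0)
    th=np.arctan2((a[:,0]*b[:,1]-a[:,1]*b[:,0]).sum(),(a*b).sum())
    R=np.array([[np.cos(th),-np.sin(th)],[np.sin(th),np.cos(th)]])
    t=P.mean(0)-R@m.mean(0)
    print("mid",t.round(4),"yaw deg",np.degrees(th).round(2),"res mm",(1e3*(P-m@R.T-t)).round(1).tolist())
    return t,th
E
python3 - <<'E'
from h import *
d=np.load("w2.npz");K,M2=d["K"],d["M"]
c2=[(261,121),(297,121),(318,233),(267,234)]
t,th=wedge(K,M2,c2)
T=np.eye(4);T[:3,:3]=Ro.from_quat([-0.707,-0.01,0.01,0.707]).as_matrix();T[:3,3]=[0.3616,0.3001,0.25]
o=np.array(arm.read_camera("wrist")["hand_eye"]);M1=T@o
c1=[(360,114),(391,114),(399,213),(350,213)]
for a,b in zip(c1,c2):
    A=[];B=[]
    for M,q in((M1,a),(M2,b)):
        v=M[:3,:3]@np.linalg.solve(K,[*q,1.]);v/=np.linalg.norm(v);Q=np.eye(3)-np.outer(v,v);A.append(Q);B.append(Q@M[:3,3])
    print(np.linalg.solve(sum(A),sum(B)).round(4))
R=lambda a:np.array([[np.cos(a),-np.sin(a)],[np.sin(a),np.cos(a)]])
# grip point 28mm... at wedge x=-22, centre of local width
g=t+R(th)@np.array([-0.022,(-17.5+8.5+18*.28)/2e3]);print("grip",g)
ya=th+np.pi/2+np.radians(5.1)
print(np.degrees(ya),goto([*g,0.1],ya), goto([*g,0.028],ya))
E
```

```text
sides [np.float64(27.7), np.float64(93.4), np.float64(42.8), np.float64(92.4)]
mid [0.4479 0.3164] yaw deg -88.28 res mm [[-0.5, -3.5], [1.2, -4.3], [-1.0, 3.7], [0.2, 4.1]]
[0.4284 0.3624 0.0396]
[0.456  0.3628 0.0396]
[0.4751 0.2702 0.0371]
[0.4311 0.2633 0.0199]
grip [0.4452211  0.33832939]
6.817774179947944 [-1.100e-03  4.009e-01  1.341e-01 -2.000e-04 -7.540e-02  4.000e-04] [-1.300e-03  6.889e-01  1.340e-01 -2.000e-04 -7.540e-02  4.000e-04]
```

```bash
python3 - <<'E'
import cv2,numpy as np
I=cv2.imread("pics/w2.png").astype(int);g=I.sum(2)//3
print("col 280 r112-126",I[112:127,280].tolist());print("col 290 r226-242",I[226:243,290].tolist())
print("row126",g[126,255:310].tolist());print("row228",g[228,258:330].tolist())
E
```

```text
col 280 r112-126 [[75, 114, 151], [75, 113, 153], [74, 112, 153], [74, 112, 152], [69, 102, 141], [45, 69, 96], [38, 60, 75], [44, 68, 80], [77, 115, 130], [123, 178, 203], [145, 210, 231], [152, 221, 235], [154, 220, 235], [153, 219, 235], [154, 218, 234]]
col 290 r226-242 [[135, 201, 230], [136, 201, 230], [138, 203, 231], [137, 203, 231], [142, 206, 233], [139, 205, 233], [138, 203, 231], [125, 188, 224], [100, 151, 190], [77, 121, 165], [76, 121, 167], [76, 121, 166], [78, 122, 166], [75, 119, 162], [73, 120, 165], [69, 116, 161], [68, 111, 148]]
row126 [107, 106, 104, 101, 100, 113, 152, 188, 201, 204, 203, 202, 204, 200, 202, 204, 201, 200, 200, 201, 201, 199, 202, 201, 201, 202, 198, 201, 201, 200, 202, 202, 200, 198, 201, 199, 202, 200, 200, 199, 193, 161, 107, 58, 44, 45, 48, 48, 39, 43, 48, 59, 77, 96, 106]
row228 [45, 45, 43, 48, 42, 35, 45, 77, 131, 175, 189, 191, 193, 191, 193, 188, 191, 192, 192, 190, 193, 189, 188, 190, 187, 192, 191, 188, 190, 190, 189, 191, 190, 190, 188, 189, 187, 189, 191, 188, 191, 188, 185, 189, 188, 186, 189, 188, 188, 188, 184, 190, 189, 186, 185, 189, 185, 185, 172, 145, 117, 116, 114, 116, 116, 118, 113, 114, 118, 113, 113, 115]
```

```bash
python3 -c "
import cv2
I=cv2.imread('pics/w2.png');cv2.imwrite('pics/w2c.png',cv2.resize(I[100:255,235:345],None,fx=5,fy=3.8,interpolation=cv2.INTER_NEAREST))"
```

```text
(no output)
```

View pics/w2c.png

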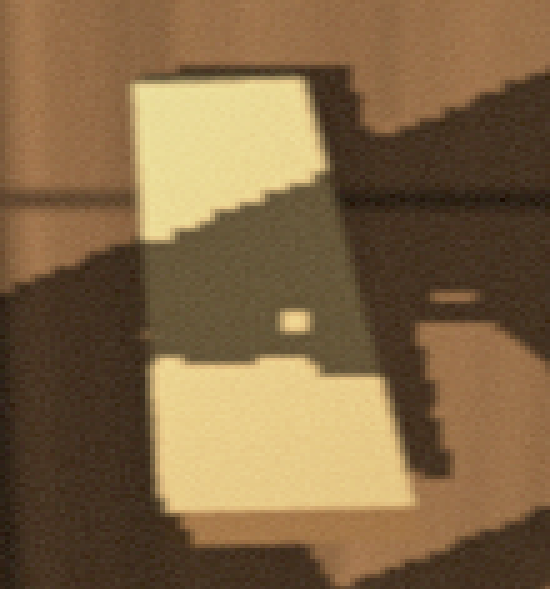

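The edges read cleanly, but the length comes out at 93 mm against a true 100. The y value also disagrees with the fixed cameras by about 13 mm, which looks like a wrist-camera tilt error. I'll fit the wedge model to its silhouettes in top and side to settle it.

```bash
cat >> h.py <<'E'
BOX=np.array([[-50,-17.5],[-50,8.5],[50,26.5],[50,-17.5]])/1e3
def w3(x,y,th,z0=0):
    R=np.array([[np.cos(th),-np.sin(th)],[np.sin(th),np.cos(th)]]);q=BOX@R.T+[x,y]
    return np.array([[*p,z] for z in(z0,z0+.04) for p in q])
def hullmask(K,M,X,roi,s=8):
    x0,y0,w,h=roi;p=np.array([proj(K,M,a) for a in X])
    m=np.zeros((h*s,w*s),np.uint8);cv2.fillConvexPoly(m,cv2.convexHull(np.int32(np.round((p-[x0-.5,y0-.5])*s-.5))),255)
    return cv2.resize(m,(w,h),interpolation=cv2.INTER_AREA)/255.
E
python3 - <<'E'
from h import *
from scipy.optimize import minimize
C={n:cam(n,n+"1") for n in("top","side")}
import json
np.savez("fix.npz",**{n+k:C[n][i] for n in C for i,k in enumerate("IKM")})
def seg(I,roi):
    x,y,w,h=roi;p=I[y:y+h,x:x+w].astype(float);hsv=cv2.cvtColor(I[y:y+h,x:x+w],cv2.COLOR_RGB2HSV)
    m=((hsv[...,0]>18)&(hsv[...,0]<36)&(hsv[...,2]>70)).astype(np.uint8)
    n,l,s,_=cv2.connectedComponentsWithStats(m);k=1+np.argmax(s[1:,4]);return (l==k).astype(float)
for nm,g,rt,rs in[("L",(.446,.30,-1.54),(150,212,55,40),(180,165,45,45)),("R",(.449,-.335,-.5),(362,212,48,50),(262,302,75,50))]:
    for cams in(["top"],["side"],["top","side"]):
        S=[(C[c][1],C[c][2],r,seg(C[c][0],r)) for c,r in(("top",rt),("side",rs)) if c in cams]
        best=min((minimize(lambda v:sum(np.abs(hullmask(K,M,w3(*v),r)-s).sum() for K,M,r,s in S),np.add(g,(0,0,a)),method="Nelder-Mead",options=dict(initial_simplex=np.add(g,(0,0,a))+np.array([[0,0,0],[.012,0,0],[0,.012,0],[0,0,.2]]))) for a in(0,np.pi)),key=lambda r:r.fun)
        print(nm,cams,best.x.round(4),np.degrees(best.x[2]).round(1),best.fun.round(1),[s[3].sum() for s in S])
E
```

```text
L ['top'] [0.4597 0.2683 1.7358] 99.5 206.9 [np.float64(217.0)]
L ['side'] [0.4451 0.323  1.2778] 73.2 165.8 [np.float64(291.0)]
L ['top', 'side'] [ 0.4491  0.3238 -1.5544] -89.1 416.7 [np.float64(217.0), np.float64(291.0)]
R ['top'] [ 0.4356 -0.3299 -0.6735] -38.6 46.9 [np.float64(411.0)]
R ['side'] [ 0.4345 -0.3251 -0.6553] -37.5 139.6 [np.float64(1198.0)]
R ['top', 'side'] [ 0.4358 -0.3275 -0.6421] -36.8 237.0 [np.float64(411.0), np.float64(1198.0)]
```

```bash
python3 - <<'E'
from h import *
from scipy.optimize import minimize
d=np.load("fix.npz")
def seg(I,roi):
    x,y,w,h=roi;hsv=cv2.cvtColor(I[y:y+h,x:x+w],cv2.COLOR_RGB2HSV)
    m=((hsv[...,0]>18)&(hsv[...,0]<36)&(hsv[...,2]>70)&(hsv[...,1]<140)).astype(np.uint8)
    n,l,s,_=cv2.connectedComponentsWithStats(m);k=1+np.argmax(s[1:,4]);return (l==k).astype(float)
g=(.446,.30,-1.54)
for cams in(["top"],["side"],["top","side"]):
    S=[(d[c+"K"],d[c+"M"],r,seg(cv2.imread(f"pics/{c}0.png")[:,:,::-1].copy(),r)) for c,r in(("top",(150,212,55,40)),("side",(180,165,45,45))) if c in cams]
    b=minimize(lambda v:sum(np.abs(hullmask(K,M,w3(*v),r)-s).sum() for K,M,r,s in S),g,method="Nelder-Mead",options=dict(initial_simplex=np.array(g)+np.array([[0,0,0],[.012,0,0],[0,.012,0],[0,0,.2]])))
    print(cams,b.x.round(4),np.degrees(b.x[2]).round(1),b.fun.round(1),[s[3].sum() for s in S])
# wrist fit with free extra tilt: which tilt makes length 100?
w=np.load("w2.npz");K,M=w["K"],w["M"]
for a in(0,1,2,3,4):
    M2=M.copy();M2[:3,:3]=M[:3,:3]@Ro.from_euler("x",-a,degrees=True).as_matrix()
    for s in (-1,1):
        M2[:3,:3]=M[:3,:3]@Ro.from_euler("x",s*a,degrees=True).as_matrix()
        print(s*a);wedge(K,M2,[(261,120.5),(296,120.5),(319,233.5),(267,233.5)])
E
```

```text
['top'] [ 0.45    0.3236 -1.5593] -89.3 55.3 [np.float64(377.0)]
['side'] [ 0.4481  0.3409 -1.6899] -96.8 160.5 [np.float64(301.0)]
['top', 'side'] [ 0.4494  0.325  -1.5705] -90.0 240.5 [np.float64(377.0), np.float64(301.0)]
0
sides [np.float64(26.9), np.float64(94.5), np.float64(43.6), np.float64(92.4)]
mid [0.4479 0.3166] yaw deg -87.98 res mm [[-0.2, -3.2], [0.7, -4.1], [-0.4, 2.9], [-0.1, 4.4]]
0
sides [np.float64(26.9), np.float64(94.5), np.float64(43.6), np.float64(92.4)]
mid [0.4479 0.3166] yaw deg -87.98 res mm [[-0.2, -3.2], [0.7, -4.1], [-0.4, 2.9], [-0.1, 4.4]]
-1
sides [np.float64(26.9), np.float64(95.3), np.float64(43.9), np.float64(93.1)]
mid [0.4479 0.3111] yaw deg -87.99 res mm [[-0.3, -2.9], [0.7, -3.7], [-0.2, 2.6], [-0.2, 4.1]]
1
sides [np.float64(26.9), np.float64(93.8), np.float64(43.4), np.float64(91.7)]
mid [0.4478 0.3221] yaw deg -87.97 res mm [[-0.2, -3.5], [0.7, -4.4], [-0.6, 3.2], [0.0, 4.7]]
-2
sides [np.float64(27.0), np.float64(96.1), np.float64(44.2), np.float64(93.9)]
mid [0.448  0.3055] yaw deg -88.01 res mm [[-0.3, -2.5], [0.6, -3.4], [-0.0, 2.2], [-
[... 192 characters left out ...]
des [np.float64(27.0), np.float64(96.9), np.float64(44.6), np.float64(94.7)]
mid [0.448  0.2999] yaw deg -88.03 res mm [[-0.4, -2.1], [0.6, -2.9], [0.2, 1.8], [-0.4, 3.2]]
3
sides [np.float64(26.8), np.float64(92.7), np.float64(42.9), np.float64(90.6)]
mid [0.4478 0.3329] yaw deg -87.95 res mm [[-0.1, -4.1], [0.8, -5.0], [-0.9, 3.8], [0.2, 5.3]]
-4
sides [np.float64(27.1), np.float64(97.9), np.float64(44.9), np.float64(95.6)]
mid [0.448  0.2943] yaw deg -88.05 res mm [[-0.5, -1.6], [0.6, -2.5], [0.4, 1.3], [-0.5, 2.8]]
4
sides [np.float64(26.8), np.float64(92.2), np.float64(42.6), np.float64(90.2)]
mid [0.4477 0.3382] yaw deg -87.94 res mm [[-0.1, -4.3], [0.8, -5.2], [-1.0, 4.0], [0.3, 5.5]]
```

The wide end carries a brown rind of about 7 mm that blends into the wood: the band at rows 234-243 here, and 213-221 in w1. So the yellow edge is not the end, and the calibration is fine. Refitting with the yellow boundary at x=+42.5.

```bash
sed -i 's/m=np.array(\[\[-50,-17.5\],\[-50,8.5\],\[50,26.5\],\[50,-17.5\]\])/m=np.array([[-50,-17.5],[-50,8.5],[43,25.2],[43,-17.5]])/' h.py
cat >> h.py <<'E'
def R2(a): return np.array([[np.cos(a),-np.sin(a)],[np.sin(a),np.cos(a)]])
def grip(t,th,gx):
    "grip point at wedge x=gx (m), centre of local width"
    return t+R2(th)@np.array([gx,(-17.5+17.5+gx*180)/2e3]) 
E
python3 - <<'E'
from h import *
w=np.load("w2.npz");t,th=wedge(w["K"],w["M"],[(261,120.5),(296,120.5),(319,233.5),(267,233.5)])
g=grip(t,th,-.022);ya=th+np.pi/2+np.radians(5.1);print(g,np.degrees(ya));print(goto([*g,0.1],ya),goto([*g,0.026],ya))
E
```

```text
sides [np.float64(26.9), np.float64(94.5), np.float64(43.6), np.float64(92.4)]
mid [0.4483 0.3131] yaw deg -87.98 res mm [[-0.7, 0.3], [0.2, -0.6], [0.7, -0.6], [-0.3, 0.9]]
[0.44557579 0.33501581] 7.120500113038548
[ 2.000e-04  3.999e-01  1.210e-01 -1.000e-04 -7.890e-02  1.000e-04] [ 1.000e-04  6.959e-01  1.210e-01 -1.000e-04 -7.890e-02  1.000e-04]
```

Residuals are now under 1 mm. Next I descend and grip near the thin end.

```bash
python3 -m creep '[[85,0,0.2,0.121,0,-0.079,0],[85,0,0.4,0.121,0,-0.079,0],[85,0,0.55,0.121,0,-0.079,0],[85,0,0.72,0.121,0,-0.079,0],[85,0,0.72,0.121,0,-0.079,0],[85,0,0.72,0.121,0,-0.079,0],[15,0,0.72,0.121,0,-0.079,0],[15,0,0.72,0.121,0,-0.079,0]]' 50
python3 -m creep '[[15,0,0,0,0,0,0],[15,0,0,0,0,0,0],[15,0,0,0,0,0,0],[15,0,0,0,0,0,0],[15,0,-0.2,0,0,0,0],[15,0,-0.4,0,0,0,0],[15,0,-0.4,0,0,0,0],[15,0,-0.4,0,0,0,0]]'
python3 - <<'E'
from h import *
print(goto([0.40,0.12,0.24],np.pi/2), goto([0.42,0.02,0.24],np.pi/2))
E
```

```text
t: 3.8
position: [0.4477, 0.3363, 0.0235]
tcp_rot: [-0.705, -0.046, 0.042, 0.707]
force: [-0.4, -0.9, 0.1]
opening: 0.682
t: 4.6
position: [0.4483, 0.3366, 0.1262]
tcp_rot: [-0.704, -0.048, 0.04, 0.708]
force: [-0.4, -0.7, -0.8]
opening: 0.359
[-0.2941 -0.4627 -0.8334  0.0025 -0.9208  0.0081] [-0.2643 -0.4644 -1.2402  0.0025 -0.9208  0.0081]
```

```bash
python3 -m creep '[[15,-0.29,-0.5,-0.83,0,-0.92,0],[15,-0.29,-0.5,-0.83,0,-0.92,0],[15,-0.29,-0.5,-0.83,0,-0.92,0],[15,-0.29,-0.5,-0.83,0,-0.92,0],[15,-0.29,-0.5,-0.83,0,-0.92,0],[15,-0.29,-0.5,-0.83,0,-0.92,0],[15,-0.29,-0.5,-0.83,0,-0.92,0],[15,-0.29,-0.5,-0.83,0,-0.92,0]]'
python3 - <<'E'
from h import *
print(goto([0.42,0.02,0.26],np.pi/2))
E
```

```text
t: 5.4
position: [0.4, 0.1201, 0.2477]
tcp_rot: [0.563, 0.432, -0.426, -0.562]
force: [0.5, 0.4, -1.0]
opening: 0.356
[-0.3645 -0.0506 -0.1835  0.004  -0.1709  0.0037]
```

```bash
python3 -m creep '[[15,-0.36,-0.05,-0.18,0.004,-0.171,0.004],[15,-0.36,-0.05,-0.18,0.004,-0.171,0.004],[15,-0.36,-0.05,-0.18,0.004,-0.171,0.004],[15,-0.36,-0.05,-0.18,0.004,-0.171,0.004],[15,-0.36,-0.05,-0.18,0.004,-0.171,0.004],[15,-0.36,-0.05,-0.18,0.004,-0.171,0.004],[15,-0.36,-0.05,-0.18,0.004,-0.171,0.004],[15,-0.36,-0.05,-0.18,0.004,-0.171,0.004]]'
python3 - <<'E'
from h import *
I,K,M=cam("wrist","w3");np.savez("w3.npz",K=K,M=M)
for t in ["tray_mouth","tray_back"]: print(t,look("wrist",M,t))
o=arm.get_obs();print(o["position"])
cv2.imwrite("pics/w3b.png",cv2.resize(I[:,:,::-1],(800,600),interpolation=cv2.INTER_CUBIC))
E
```

```text
t: 6.2
position: [0.4192, 0.0221, 0.2596]
tcp_rot: [-0.5, -0.5, 0.501, 0.5]
force: [-0.8, -0.6, -1.3]
opening: 0.357
tray_mouth [(0.93, array([0.4691, 0.0645, 0.0077]))]
tray_back [(0.6, array([0.4721, 0.0669, 0.0051]))]
[0.41937117 0.02175913 0.25987834]
```

View pics/w3b.png

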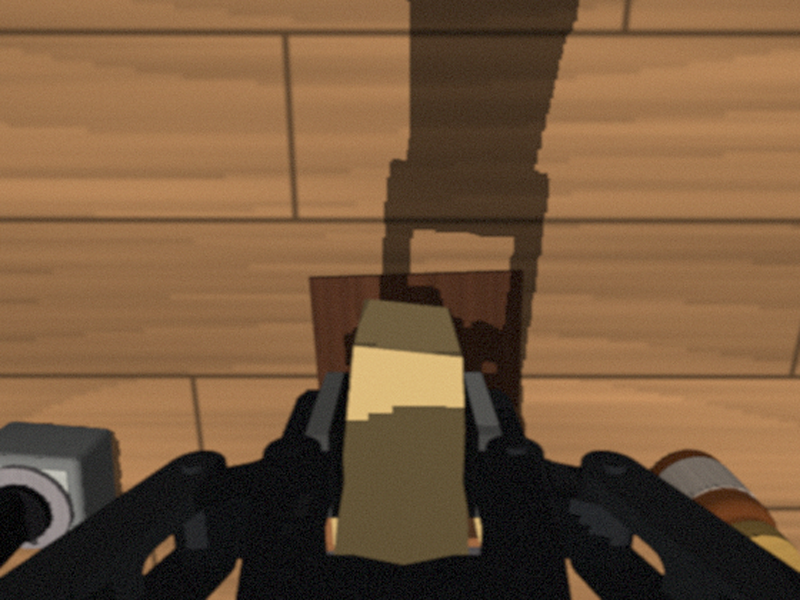

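The wrist view shows the board's near edge with corners at about (310,278) and (523,270) in the 800-wide picture. The gripper hides the pocket. The held wedge sits straight, with its thin end towards the robot and turned about -4° relative to the tool.

```bash
cat >> h.py <<'E'
def w2t(tp,p): return R2(-tp[2])@(np.array(p)-tp[:2])
def t2w(tp,p): return R2(tp[2])@np.array(p)+np.array(tp[:2])
E
python3 - <<'E'
from h import *
w=np.load("w3.npz");K,M=w["K"],w["M"]
R_,L_=[px2w(K,M,np.array(p)*.7,.006) for p in((310,278),(523,270))]
print(R_,L_,np.linalg.norm(R_-L_))
def pose(R_,L_):
    d=(L_-R_)[:2];th=np.arctan2(-d[0],d[1]);c=((L_+R_)/2)[:2];return np.r_[c+R2(th)@[.165,0],th]
tp=pose(R_,L_);print("wrist tray",tp,np.degrees(tp[2]))
# top camera: fit board+walls footprint: project and compare dark board mask
f=np.load("fix.npz");I,K,M=f["topI"],f["topK"],f["topM"]
for n in("tray_mouth","wedge_a_mid"): 
    pass
g=I[:,:,0].astype(int)+I[:,:,1]
roi=(232,160,75,85);x0,y0,wd,h=roi
s=(g[y0:y0+h,x0:x0+wd]<165).astype(np.uint8)
s[:5]=0
from scipy.optimize import minimize
# match only front part rows>=196 : board region x -165..-60 (clear board)
rows=np.arange(h)+y0>=200
def cost(v):
    X=[[*t2w(v,p),.006] for p in((-.165,-.08),(-.165,.08),(.06,.08),(.06,-.08))]
    m=hullmask(K,M,X,roi);return np.abs(m-s)[rows].sum()
g0=np.array([.6,.01,0])
for a in (tp,g0):
    b=minimize(cost,a,method="Nelder-Mead",options=dict(initial_simplex=a+np.array([[0,0,0],[.01,0,0],[0,.01,0],[0,0,.05]])));print("top tray",b.x,np.degrees(b.x[2]),b.fun,s[rows].sum())
for n,X in (("mouth",(-.052,0)),("FR",(-.165,-.08)),("FL",(-.165,.08)),("BR",(.06,-.08))): print(n,proj(K,M,[*t2w(tp,X),.006]).round(1))
cv2.imwrite("pics/topc.png",cv2.resize(I[150:245,225:310,::-1],None,fx=6,fy=6,interpolation=cv2.INTER_CUBIC))
E
```

```text
[ 0.44328679 -0.0469676   0.006     ] [0.4368949 0.1119823 0.006    ] 0.15907836674724124
wrist tray [0.6049576  0.03913718 0.04019164] 2.3028113343757157
top tray [7.36439077e-01 2.48292244e-04 5.31546028e-02] 3.0455344021378896 459.0 459
top tray [ 0.69466935  0.05281235 -0.47895982] -27.442376066522517 361.96078431372547 459
mouth [266.2 200.6]
FR [292.6 235.6]
FL [241.6 236.9]
BR [290.5 165.2]
```

View pics/topc.png

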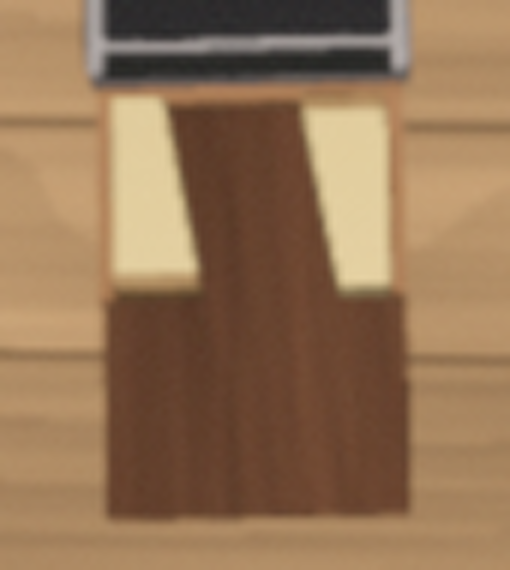

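The top crop agrees with the wrist's tray estimate to 2-3 mm and 0.3°. The right wedge has its wide end at the back, and the left one has its thin end at the back. I'll place this wedge 45 mm short of home, wide end leading, then push it in.

```bash
cat >> h.py <<'E'
TP=np.array([.605,.038,.038])
def tcp_for(mid,gx,flip=0): 
    "TCP world xy for held wedge's mid at tray xy; flip=1: wide end to mouth"
    s=-1 if flip else 1
    return t2w(TP,np.array(mid)+s*np.array([gx,.09*gx]))
E
python3 - <<'E'
from h import *
ya=TP[2]+np.pi/2+np.radians(5.1)
g=tcp_for((-.043,.008),-.0233);print(g);print(goto([*g,.09],ya),goto([*g,.031],ya))
E
```

```text
[0.5385236  0.04137994]
[ 7.830e-02  6.795e-01 -4.767e-01  0.000e+00 -8.020e-02 -2.000e-04] [ 7.830e-02  9.155e-01 -4.767e-01  0.000e+00 -8.020e-02 -2.000e-04]
```

```bash
python3 -m creep '[[15,0.078,0.1,-0.2,0,-0.08,0],[15,0.078,0.3,-0.4,0,-0.08,0],[15,0.078,0.5,-0.477,0,-0.08,0],[15,0.078,0.68,-0.477,0,-0.08,0],[15,0.078,0.8,-0.477,0,-0.08,0],[15,0.078,0.89,-0.477,0,-0.08,0],[15,0.078,0.917,-0.477,0,-0.08,0],[15,0.078,0.917,-0.477,0,-0.08,0]]'
python3 -c "
from h import *
o=arm.get_obs();print(w2t(TP,o['position'][:2]),o['position'][2],goto([*tcp_for((-.043,.008),-.0233),.031]))"
```

```text
t: 7.15
position: [0.5379, 0.0415, 0.0305]
tcp_rot: [-0.467, -0.53, 0.531, 0.468]
force: [0.0, 0.4, -1.7]
opening: 0.357
[-0.06691012  0.00603409] 0.03048929182314213 [-0.0007 -0.002  -0.0024  0.      0.      0.    ]
```

```bash
python3 -m creep '[[50,0,0,0,0,0,0],[50,0,0,0,0,0,0],[50,0,0,0,0,0,0],[50,0,-0.15,0,0,0,0],[50,0,-0.3,0,0,0,0],[20,0,-0.3,0.15,0,0.057,0],[0,0.008,-0.3,0.2,0,0.057,0],[0,0.008,-0.3,0.2,0,0.057,0]]'
python3 - <<'E'
from h import *
I,K,M=cam("top","top2");cv2.imwrite("pics/top2c.png",cv2.resize(I[150:245,225:310,::-1],None,fx=6,fy=6,interpolation=cv2.INTER_CUBIC))
o=arm.get_obs();print(w2t(TP,o['position'][:2]))
print(goto([*t2w(TP,(-.115,.008)),.027],TP[2]+np.pi/2),goto([*t2w(TP,(-.061,.010)),.027],TP[2]+np.pi/2))
E
```

```text
t: 7.95
position: [0.4867, 0.0373, 0.1052]
tcp_rot: [-0.489, -0.509, 0.51, 0.491]
force: [0.5, -0.3, -0.4]
opening: 0.077
[-0.1172931   0.00378411]
[ 1.690e-02  3.123e-01 -1.000e-02 -1.700e-03  3.000e-04 -0.000e+00] [ 2.480e-02  3.117e-01 -2.260e-01 -1.700e-03  3.000e-04 -0.000e+00]
```

```bash
python3 -m creep '[[0,0.017,0.2,0,0,0,0],[0,0.017,0.312,0,0,0,0],[0,0.017,0.312,-0.04,0,0,0],[0,0.018,0.312,-0.08,0,0,0],[0,0.02,0.312,-0.12,0,0,0],[0,0.022,0.312,-0.16,0,0,0],[0,0.024,0.312,-0.19,0,0,0],[0,0.025,0.312,-0.21,0,0,0]]'
python3 - <<'E'
from h import *
o=arm.get_obs();print(w2t(TP,o['position'][:2]),o["force"])
print(goto([*t2w(TP,(-.059,.010)),.027],TP[2]+np.pi/2))
E
```

```text
t: 8.8
position: [0.5412, 0.0456, 0.0281]
tcp_rot: [-0.49, -0.509, 0.51, 0.49]
force: [-2.4, 0.1, 1.4]
opening: -0.005
[-0.06350547  0.01000738] [-2.38679594  0.08275321  1.37903877]
[-0.      0.0043 -0.018  -0.0006  0.0004 -0.0001]
```

```bash
python3 -m creep '[[0,0,0,-0.006,0,0,0],[0,0,0,-0.012,0,0,0],[0,0,0,-0.018,0,0,0],[0,0,0,-0.024,0,0,0],[0,0,0,-0.028,0,0,0],[0,0,0,-0.032,0,0,0],[0,0,0,-0.032,0,0,0],[0,0,0,-0.032,0,0,0]]'
python3 - <<'E'
from h import *
o=arm.get_obs();print(w2t(TP,o['position'][:2]),o["force"])
E
```

```text
t: 9.6
position: [0.5463, 0.0458, 0.0281]
tcp_rot: [-0.488, -0.508, 0.512, 0.492]
force: [-8.5, 0.4, 7.8]
opening: -0.0
[-0.05831972  0.01002199] [-8.54571814  0.36563648  7.82569393]
```

The wedge stopped at tray x ≈ -58 with the force rising, so it is home. I'll back off, rise and head for the right wedge.

```bash
python3 -m creep '[[0,0,0,0.1,0,0,0],[0,0,-0.2,0.2,0,0,0],[0,0,-0.4,0.2,0,0,0],[85,-0.2,-0.6,0.25,0,0.1,0],[85,-0.4,-0.72,0.3,0,0.19,0],[85,-0.6,-0.72,0.35,0,0.28,0],[85,-0.8,-0.72,0.4,0,0.37,0],[85,-0.95,-0.72,0.4,0,0.38,0]]'
python3 - <<'E'
from h import *
print(goto([.4356,-.3275,.21],np.radians(58)))
E
```

```text
t: 10.4
position: [0.4584, -0.1771, 0.2098]
tcp_rot: [0.619, 0.341, -0.344, -0.619]
force: [0.3, -0.1, 0.2]
opening: 0.847
[-0.558   0.0009 -0.2425 -0.001  -0.0012 -0.0025]
```

```bash
python3 -m creep '[[85,-0.2,0,-0.1,0,0,0],[85,-0.4,0,-0.2,0,0,0],[85,-0.558,0,-0.243,0,0,0],[85,-0.558,0,-0.243,0,0,0],[85,-0.558,0,-0.243,0,0,0],[85,-0.558,0,-0.243,0,0,0],[85,-0.558,0,-0.243,0,0,0],[85,-0.558,0,-0.243,0,0,0]]'
python3 - <<'E'
from h import *
I,K,M=cam("wrist","w4");np.savez("w4.npz",K=K,M=M)
T,_,_=cam("top","top3")
a=cv2.resize(I[:,:,::-1],(560,420));b=cv2.resize(T[165:212,238:300,::-1],(240,182),interpolation=cv2.INTER_CUBIC)
c=np.zeros((420,800,3),np.uint8);c[:,:560]=a;c[:182,560:]=b;cv2.imwrite("pics/w4b.png",c)
E
```

```text
t: 11.2
position: [0.4364, -0.3262, 0.2105]
tcp_rot: [0.619, 0.342, -0.344, -0.618]
force: [0.2, 0.4, -0.5]
opening: 0.993
```

View pics/w4b.png

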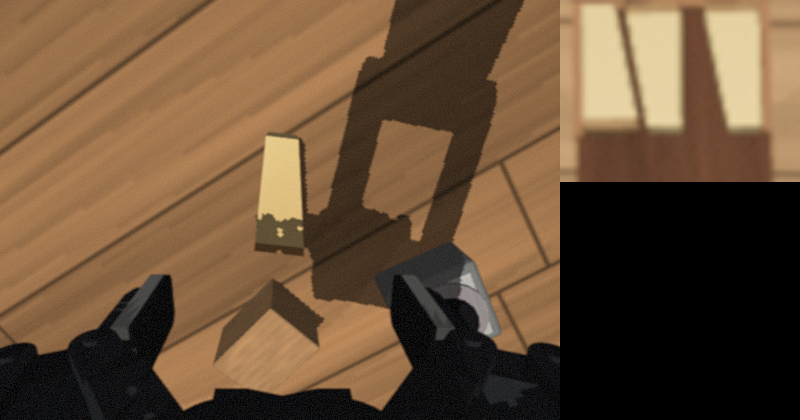

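The inset shows the first wedge home beside the left one with a gap of about 3 mm. Wedge b has its thin end at about (267,134)-(299,139), its yellow/rind boundary at about (254,243)-(303,247), and its square side on the left. I'll refine the corners numerically.

```bash
python3 - <<'E'
from h import *
w=np.load("w4.npz");K,M=w["K"],w["M"]
I=cv2.imread("pics/w4.png")[:,:,::-1].copy();x0,y0=240,120;h=cv2.cvtColor(I[y0:265,x0:320],cv2.COLOR_RGB2HSV)
m=((h[...,0]>=19)&(h[...,0]<=36)).astype(np.uint8)
m=cv2.morphologyEx(cv2.medianBlur(m,3),cv2.MORPH_OPEN,np.ones((5,5)))
n,l,s,_=cv2.connectedComponentsWithStats(m);k=1+np.argmax(s[1:,4]);c=cv2.findContours((l==k).astype(np.uint8),0,2)[0][0]
for e in(3,4,5): print(e,(cv2.approxPolyDP(c,e,True)[:,0]+[x0,y0]).tolist())
print(["".join(str(v) for v in r[::2]) for r in (l==k).astype(int)[::6]])
t,th=wedge(K,M,[(267,134.5),(299.5,138),(303.5,247),(254.5,242.5)])
E
```

```text
3 [[267, 135], [257, 241], [301, 246], [302, 240], [297, 238], [302, 231], [298, 140], [289, 135]]
4 [[267, 135], [257, 241], [301, 246], [298, 140]]
5 [[267, 135], [257, 241], [301, 246], [298, 140]]
['0000000000000000000000000000000000000000', '0000000000000000000000000000000000000000', '0000000000000000000000000000000000000000', '0000000000000111111111111111100000000000', '0000000000000111111111111111110000000000', '0000000000001111111111111111110000000000', '0000000000001111111111111111110000000000', '0000000000001111111111111111110000000000', '0000000000001111111111111111110000000000', '0000000000011111111111111111110000000000', '0000000000011111111111111111111000000000', '0000000000011111111111111111111000000000', '0000000000011111111111111111111000000000', '0000000000111111111111111111111000000000', '0000000000111111111111111111111000000000', '0000000000111111111111111111111000000000', '0000000001111111111111111111111000000000', '0000000000111111111111111111111000000000', '0000000000011111111111111111111100000000', '0000000001111111111111111111111000000000', '0000000001111111111111111111111100000000', '0000000000000000000000000000111000000000', '0000000000000000000000000000000000000000', '0000000000000000000000000000000000000000', '0000000000000000000000000000000000000000']
sides [np.float64(26.2), np.float64(94.2), np.float64(43.0), np.float64(93.4)]
mid [ 0.4394 -0.3302] yaw deg -39.09 res mm [[0.2, -0.1], [-0.1, 0.4], [-0.4, 0.3], [0.3, -0.6]]
```

Residuals are under 1 mm: mid (0.4394,-0.3302), yaw -39.1°. I'll grip it near the wide end.

```bash
python3 - <<'E'
from h import *
t=np.array([.4394,-.3302]);th=np.radians(-39.1);g=grip(t,th,.029);ya=th+np.pi/2+np.radians(5.1)
print(g,goto([*g,.021],ya))
E
```

```text
[ 0.46355141 -0.34646412] [-6.600e-03  7.580e-01 -1.356e-01 -6.000e-04  2.230e-02 -2.500e-03]
```

```bash
python3 -m creep '[[85,-0.007,0.2,-0.136,0,0.022,0],[85,-0.007,0.4,-0.136,0,0.022,0],[85,-0.007,0.6,-0.136,0,0.022,0],[85,-0.007,0.758,-0.136,0,0.022,0],[85,-0.007,0.758,-0.136,0,0.022,0],[85,-0.007,0.758,-0.136,0,0.022,0],[20,-0.007,0.758,-0.136,0,0.022,0],[20,-0.007,0.758,-0.136,0,0.022,0]]' 50
python3 -c "
from h import *
o=arm.get_obs();print(o['position'])
t=np.array([.4394,-.3302]);print((R2(np.radians(39.1))@(o['position'][:2]-t)))"
python3 -m creep '[[20,0,0,0,0,0,0],[20,0,0,0,0,0,0],[20,0,0,0,0,0,0],[20,0,0,0,0,0,0],[20,0,-0.2,0,0,0,0],[20,0,-0.4,0,0,0,0],[20,0,-0.5,0,0,0,0],[20,0,-0.5,0,0,0,0]]'
python3 - <<'E'
from h import *
o=arm.get_obs();R=Ro.from_quat(o["tcp_rot"])
p=np.array([*tcp_for((-.043,-.023),.029,1),.16]);print(p,goto(p)[:3]);print(goto([.46,-.16,.16])[:3])
E
```

```text
t: 12.1
position: [0.4657, -0.3484, 0.0252]
tcp_rot: [0.627, 0.332, -0.333, -0.621]
force: [-0.1, -0.1, 0.1]
opening: 0.684
[ 0.46573193 -0.34838671  0.02515911]
[0.03190472 0.00249318]
t: 12.9
position: [0.4677, -0.3495, 0.1567]
tcp_rot: [0.631, 0.333, -0.331, -0.617]
force: [0.4, 0.0, -1.4]
opening: 0.47
[0.53402492 0.00967315 0.16      ] [ 1.3395 -0.0331  0.5822]
[ 0.6112 -0.0257  0.4486]
```

```bash
python3 -m creep '[[20,0.61,-0.1,0.45,0,0.76,0],[20,0.61,-0.1,0.45,0,0.76,0],[20,0.61,-0.1,0.45,0,0.76,0],[20,0.61,-0.1,0.45,0,0.76,0],[20,0.61,-0.1,0.45,0,0.76,0],[20,0.61,-0.1,0.45,0,0.76,0],[20,0.61,-0.1,0.45,0,0.76,0],[20,0.61,-0.1,0.45,0,0.76,0]]'
python3 - <<'E'
from h import *
ya=TP[2]-np.pi/2+np.radians(5.1)
print(goto([*tcp_for((-.06,-.023),.032,1),.20],ya))
E
```

```text
t: 13.7
position: [0.4583, -0.1591, 0.1764]
tcp_rot: [0.708, -0.072, 0.079, -0.698]
force: [-0.7, 0.4, -0.8]
opening: 0.472
[ 0.0756 -0.1021  0.7017  0.0025  0.7822  0.011 ]
```

```bash
python3 -m creep '[[20,0.076,-0.1,0.7,0.003,0.782,0.011],[20,0.076,-0.1,0.7,0.003,0.782,0.011],[20,0.076,-0.1,0.7,0.003,0.782,0.011],[20,0.076,-0.1,0.7,0.003,0.782,0.011],[20,0.076,-0.1,0.7,0.003,0.782,0.011],[20,0.076,-0.1,0.7,0.003,0.782,0.011],[20,0.076,-0.1,0.7,0.003,0.782,0.011],[20,0.076,-0.1,0.7,0.003,0.782,0.011]]'
python3 - <<'E'
from h import *
I,K,M=cam("wrist","w5");np.savez("w5.npz",K=K,M=M)
ya=TP[2]-np.pi/2+np.radians(5.1)
print(goto([*tcp_for((-.06,-.023),.032,1),.20],ya)); o=arm.get_obs();print(o["position"])
cv2.imwrite("pics/w5b.png",cv2.resize(I[:,:,::-1],(800,600),interpolation=cv2.INTER_CUBIC))
E
```

```text
t: 14.5
position: [0.5131, 0.0085, 0.1971]
tcp_rot: [0.554, -0.441, 0.44, -0.552]
force: [1.5, 0.9, -2.2]
opening: 0.472
[-0.0003 -0.0112  0.0041  0.0022  0.0599  0.0002]
[0.51306304 0.0083521  0.19719609]
```

View pics/w5b.png

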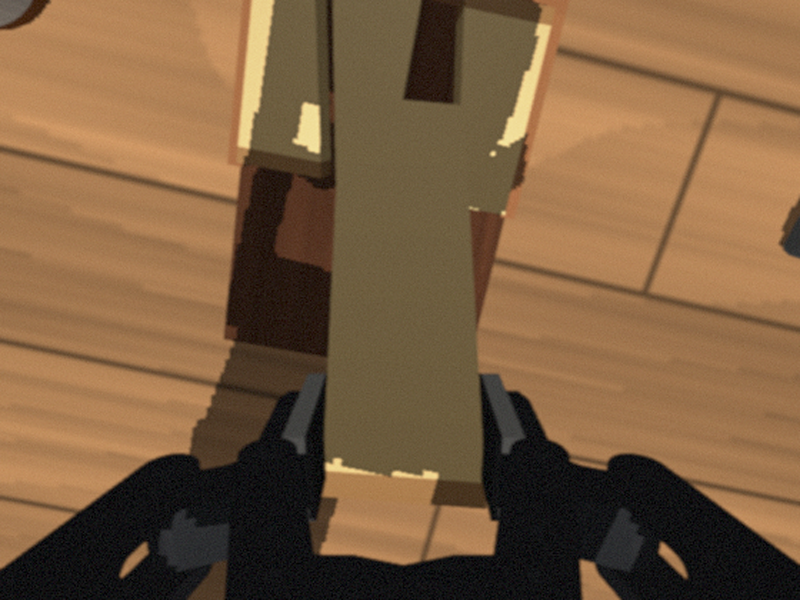

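The view looks into the pocket. The held wedge has its thin end pointing in and its wide end at the fingers, about (327,470)-(485,482), and the left wedge's mouth end is at about (240,150). I'll finish the turn and lower it short of home.

```bash
python3 - <<'E'
from h import *
ya=TP[2]-np.pi/2+np.radians(5.1)
print(goto([*tcp_for((-.045,-.023),.032,1),.030],ya))
E
```

```text
[1.050e-02 6.686e-01 6.540e-02 2.200e-03 5.990e-02 2.000e-04]
```

```bash
python3 -m creep '[[20,0.01,0.1,0.065,0.002,0.06,0],[20,0.01,0.25,0.065,0.002,0.06,0],[20,0.01,0.4,0.065,0.002,0.06,0],[20,0.01,0.52,0.065,0.002,0.06,0],[20,0.01,0.6,0.065,0.002,0.06,0],[20,0.01,0.65,0.065,0.002,0.06,0],[20,0.01,0.668,0.065,0.002,0.06,0],[20,0.01,0.668,0.065,0.002,0.06,0]]'
python3 - <<'E'
from h import *
o=arm.get_obs();print(w2t(TP,o['position'][:2]),o['force'],goto([*tcp_for((-.045,-.023),.032,1),.030],TP[2]-np.pi/2+np.radians(5.1)))
E
```

```text
t: 15.35
position: [0.528, 0.01, 0.0334]
tcp_rot: [0.532, -0.467, 0.466, -0.531]
force: [-12.0, 2.6, 22.5]
opening: 0.461
[-0.07802109 -0.02510389] [-11.98066617   2.6278077   22.52087522] [ 0.0035  0.0135  0.0038  0.0016  0.0019 -0.0007]
```

Contact came early (22 N), so I'll look before letting go.

```bash
python3 - <<'E'
from h import *
I,K,M=cam("wrist","w6");np.savez("w6.npz",K=K,M=M)
cv2.imwrite("pics/w6b.png",cv2.resize(I[:300,120:440,::-1],None,fx=2,fy=2,interpolation=cv2.INTER_CUBIC))
o=arm.get_obs();print(o["force"],o["ft_torque"],o["position"])
E
```

```text
[-11.62074025   1.66743645  21.6228802 ] [0.35353453 1.68404568 0.01545474] [0.52799748 0.00993909 0.03340707]
```

View pics/w6b.png

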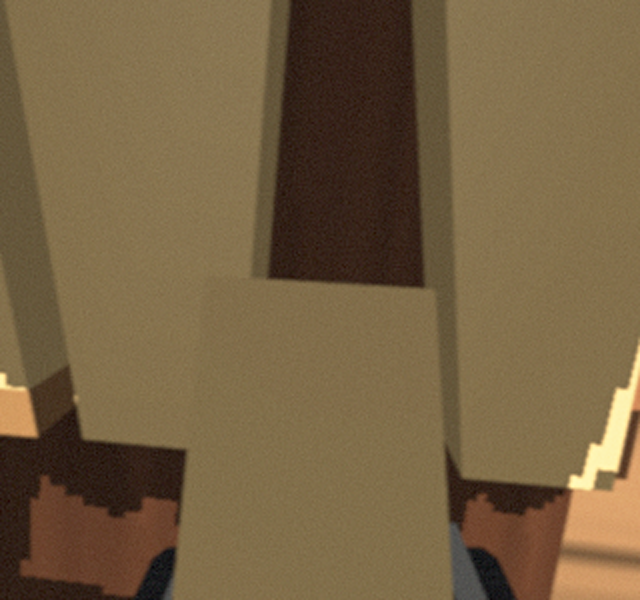

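b's thin end overlaps the top edge of the wedge already in place (at about (205,277) to (255,277)), so it has to go towards -y. I'll compute by how much.

```bash
python3 - <<'E'
from h import *
w=np.load("w6.npz");K,M=w["K"],w["M"];print(M[:3,3])
def q(u,v,z): return (w2t(TP,px2w(K,M,(u/2+120,v/2),z)[:2])*1e3).round(1)
for n,p in dict(a_sq_top0=(272,2),a_sq_277=(253,276),a_mouthL=(83,440),a_mouthR=(187,448),R_top0=(445,2),R_290=(447,290),R_mouth=(463,478),R_mouthR=(570,486),Lw_mouth=(68,368)).items(): print(n,q(*p,.046))
for z in(.046,.052,.058,.08): print("b tip",z,q(205,277,z),q(435,290,z), "b side", q(187,450,z),q(447,450,z))
E
```

```text
[0.60060399 0.01950632 0.16583392]
a_sq_top0 [20.4 -8.2]
a_sq_277 [-18.6  -8. ]
a_mouthL [-48.7  19. ]
a_mouthR [-48.5   1.3]
R_top0 [ 22.6 -32.9]
R_290 [-18. -39.]
R_mouth [-49.5 -46.2]
R_mouthR [-49.3 -64.8]
Lw_mouth [-36.4  21.4]
b tip 0.046 [-19.5  -0.4] [-18.2 -37.1] b side [-48.9   1.3] [-44.8 -42.7]
b tip 0.052 [-18.8  -1.3] [-17.5 -36.1] b side [-46.7   0.3] [-42.8 -41.5]
b tip 0.058 [-18.   -2.2] [-16.8 -35.2] b side [-44.5  -0.7] [-40.8 -40.3]
b tip 0.08 [-15.4  -5.5] [-14.4 -31.7] b side [-36.4  -4.3] [-33.5 -35.8]
```

In tray coordinates, wedge a's square side sits at y = -8 mm, about 7 mm too far right. b's nose landed on it and pitched up in the grip. Fix: lift b, lay it flat on the board in front of the mouth, regrip, and slide it in. Its taper will then push a to the left.

```bash
python3 - <<'E'
from h import *
ya=TP[2]-np.pi/2+np.radians(5.1)
g=tcp_for((-.095,-.030),.032,1)
print(goto([*g,.11],ya),goto([*g,.038],ya))
E
```

```text
[ 0.0126 -0.3059 -0.1987  0.0014  0.0019 -0.0006] [ 0.0129 -0.0179 -0.198   0.0014  0.0019 -0.0006]
```

```bash
python3 -m creep '[[20,0,-0.15,0,0,0,0],[20,0,-0.3,0,0,0,0],[20,0.012,-0.3,-0.2,0.001,0.002,0],[20,0.012,-0.3,-0.2,0.001,0.002,0],[20,0.012,-0.2,-0.2,0.001,0.002,0],[20,0.012,-0.1,-0.2,0.001,0.002,0],[20,0.012,-0.04,-0.2,0.001,0.002,0],[20,0.012,-0.02,-0.2,0.001,0.002,0]]'
python3 - <<'E'
from h import *
o=arm.get_obs();print(o["force"],w2t(TP,o['position'][:2]))
I,K,M=cam("wrist","w7");np.savez("w7.npz",K=K,M=M)
cv2.imwrite("pics/w7b.png",cv2.resize(I[:300,120:440,::-1],None,fx=2,fy=2,interpolation=cv2.INTER_CUBIC))
E
```

```text
t: 16.2
position: [0.4759, 0.0008, 0.0348]
tcp_rot: [0.533, -0.469, 0.464, -0.53]
force: [-0.0, -0.5, -1.4]
opening: 0.458
[-0.04762459 -0.54051305 -1.36615643] [-0.13046666 -0.03228375]
```

```bash
python3 -m creep '[[60,0,0,0,0,0,0],[60,0,0,0,0,0,0],[60,0,0,0,0,0,0],[60,0,0,0,0,0,0],[60,0,0.025,0,0,0,0],[60,0,0.025,0,0,0,0],[60,0,0.025,0,0,0,0],[60,0,0.025,0,0,0,0]]' 40
python3 - <<'E'
from h import *
o=arm.get_obs();print(o["force"],w2t(TP,o['position'][:2]))
I,K,M=cam("wrist","w7");np.savez("w7.npz",K=K,M=M)
cv2.imwrite("pics/w7b.png",cv2.resize(I[:,60:500,::-1],None,fx=1.42,fy=1.42,interpolation=cv2.INTER_CUBIC))
E
```

```text
t: 17.05
position: [0.4763, 0.0008, 0.029]
tcp_rot: [0.532, -0.469, 0.465, -0.53]
force: [0.2, 0.3, -0.1]
opening: 0.702
[ 0.201432    0.32804846 -0.05701509] [-0.1300169  -0.03233154]
```

View pics/w7b.png

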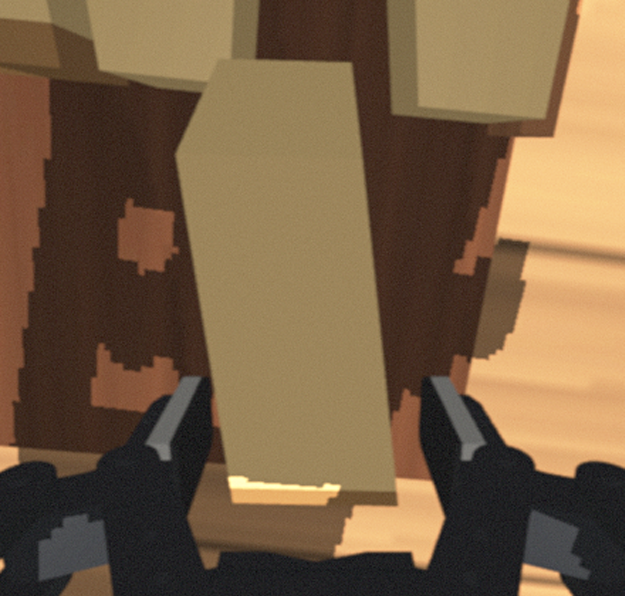

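```bash
python3 - <<'E'
from h import *
w=np.load("w7.npz");K,M=w["K"],w["M"]
def q(u,v,z): return (w2t(TP,px2w(K,M,(u/1.42+60,v/1.42),z)[:2])*1e3).round(1)
for z in(.006,.02,.03): print("edge1",z,q(218,60,z),q(352,63,z))
for z in(.046,.055,.065,.075): print("edge2",z,q(177,155,z),q(362,158,z),"tail",q(229,478,z),q(396,491,z))
for n,p in dict(a_sq=(234,60),aR=(221,92),aL=(95,68),R=(417,105),RR=(546,118),Lm=(55,25)).items(): print(n,q(*p,.046))
E
```

```text
edge1 0.006 [-39.7   2.6] [-37.2 -33.5]
edge1 0.02 [-41.2   0. ] [-39.  -32.8]
edge1 0.03 [-42.3  -1.8] [-40.2 -32.3]
edge2 0.046 [-63.2   3.2] [-60.3 -35.6] tail [-141.7  -11.1] [-141.6  -53.9]
edge2 0.055 [-62.7   0.9] [-60.  -34.9] tail [-135.   -12.2] [-134.9  -51.7]
edge2 0.065 [-62.1  -1.6] [-59.6 -34. ] tail [-127.6  -13.5] [-127.5  -49.3]
edge2 0.075 [-61.5  -4.1] [-59.3 -33.1] tail [-120.2  -14.8] [-120.1  -46.8]
a_sq [-43.8  -7.9]
aR [-50.   -5.6]
aL [-47.7  19.8]
R [-48.8 -45.6]
RR [-48.9 -72.4]
Lm [-40.6  27.4]
```

The nose is still resting on wedge a's corner: tip x ≈ -42, bottom about 43 mm up. I'll regrip, draw back 20 mm, and release again so it lies flat clear of the mouth.

```bash
python3 -m creep '[[20,0,0,0,0,0,0],[20,0,0,0,0,0,0],[20,0,0,0,0,0,0],[20,0,0,0,0,0,0],[20,0,-0.06,0,0,0,0],[20,0.016,-0.06,-0.04,0,0,0],[20,0.016,-0.06,-0.08,0,0,0],[20,0.016,-0.02,-0.08,0,0,0]]' 40
python3 -m creep '[[65,0,0,0,0,0,0],[65,0,0,0,0,0,0],[65,0,0,0,0,0,0],[65,0,0.01,0,0,0,0],[65,0,0.01,0,0,0,0],[20,0,0.01,0,0,0,0],[20,0,0.01,0,0,0,0],[20,0,0.01,0,0,0,0]]' 40
python3 - <<'E'
from h import *
o=arm.get_obs();print(o["force"],w2t(TP,o['position'][:2]),o['position'][2])
I,K,M=cam("wrist","w8");np.savez("w8.npz",K=K,M=M)
g=cv2.cvtColor(I,cv2.COLOR_RGB2GRAY).astype(int)
# predicted flat tip top/bottom edges rows
for x in(-.063,): 
    for y in(-.013,-.039):
        print(proj(K,M,[*t2w(TP,(x,y)),.046]).round(0),proj(K,M,[*t2w(TP,(x,y)),.006]).round(0))
print(g[0:160:4,275].tolist()); 
for r in(30,60,90,150,210): print(r,g[r,150:400:5].tolist())
E
```

```text
t: 17.9
position: [0.456, -0.0061, 0.034]
tcp_rot: [0.532, -0.469, 0.465, -0.53]
force: [0.2, -0.2, -0.8]
opening: 0.491
t: 18.7
position: [0.4563, -0.006, 0.0319]
tcp_rot: [0.532, -0.469, 0.465, -0.53]
force: [-1.8, 1.7, 1.8]
opening: 0.5
[-1.82634921  1.67249216  1.78429777] [-0.15030821 -0.03830089] 0.031860420843638534
[223.  39.] [239.  54.]
[312.  48.] [305.  60.]
[56, 48, 53, 51, 51, 148, 151, 153, 152, 151, 151, 148, 150, 150, 151, 152, 152, 156, 148, 150, 147, 148, 152, 148, 146, 147, 150, 152, 152, 152, 149, 150, 148, 148, 149, 152, 147, 146, 148, 148]
30 [39, 47, 47, 46, 48, 48, 45, 45, 45, 44, 48, 67, 148, 149, 147, 149, 152, 148, 150, 147, 149, 154, 152, 153, 151, 151, 151, 148, 149, 151, 70, 53, 49, 49, 49, 42, 52, 53, 48, 57, 48, 44, 40, 40, 44, 49, 47, 44, 60, 62]
60 [45, 51, 50, 46, 42, 40, 43, 49, 50, 46, 36, 47, 148, 147, 152, 147, 148, 150, 143, 154, 144, 151, 152, 149, 146, 152, 153, 149, 146, 151, 149, 65, 52, 50, 48, 52, 50, 48, 47, 51, 46, 48, 46, 43, 41, 50, 42, 50, 51, 45]
90 [40, 44, 48, 49, 47, 40, 47, 48, 42, 46, 49, 44, 127, 151, 148, 151, 147, 147, 145, 150, 150, 150, 151, 150, 149, 147, 149, 150, 145, 150, 152, 150, 50, 50, 48, 50, 49, 48, 51, 45, 48, 52, 43, 50, 42, 48, 47, 55, 55, 47]
150 [93, 100, 97, 92, 85, 90, 92, 48, 41, 52, 45, 43, 44, 147, 147, 147, 146, 148, 148, 148, 149, 146, 151, 147, 145, 152, 146, 149, 149, 146, 150, 148, 148, 149, 52, 57, 48, 45, 43, 48, 50, 46, 46, 43, 40, 40, 49, 45, 46, 141]
210 [45, 44, 48, 42, 44, 41, 45, 49, 48, 46, 44, 52, 46, 66, 143, 142, 144, 143, 148, 145, 145, 144, 147, 141, 145, 144, 146, 146, 142, 147, 147, 149, 145, 145, 146, 141, 47, 43, 43, 53, 47, 43, 45, 51, 55, 48, 40, 82, 95, 89]
```

```bash
cat > m.py <<'E'
from h import *
import sys
def measure(name):
    I,K,M=cam("wrist",name);np.savez(name+".npz",K=K,M=M);g=cv2.cvtColor(I,cv2.COLOR_RGB2GRAY).astype(float)
    o=arm.get_obs();print("t",o["t"],"TCP tray",w2t(TP,o['position'][:2]).round(4),"z",o['position'][2].round(4),"F",o["force"].round(1),"op",o["opening"])
    L=[];Rr=[]
    for r in range(34,215,6):
        m=g[r]>105;c=265
        l=c
        while m[l]:l-=1
        q=c
        while m[q]:q+=1
        L.append(w2t(TP,px2w(K,M,(l+.5,r),.046)[:2]));Rr.append(w2t(TP,px2w(K,M,(q-.5,r),.046)[:2]))
    r=120
    while g[r,260]>105:r-=1
    for n,P in(("sq",L),("sl",Rr)):
        P=np.array(P);f=np.polyfit(P[:,0],P[:,1],1);print(n,"angle",np.degrees(np.arctan(f[0])).round(2),"y at x=-.09",np.polyval(f,-.09).round(4),"max res",np.abs(np.polyval(f,P[:,0])-P[:,1]).max().round(4))
    print("tip row",r,w2t(TP,px2w(K,M,(260,r+.5),.046)[:2]).round(4))
E
python3 - <<'E'
from m import *
measure("w9")
E
```

```text
t 18.8 TCP tray [-0.1503 -0.0383] z 0.0318 F [-0.6  0.5  0.9] op 0.49952224159870146
sq angle 5.18 y at x=-.09 -0.0106 max res 0.0001
sl angle 15.43 y at x=-.09 -0.0434 max res 0.0002
tip row 18 [-0.0566 -0.0233]
```

b is now flat on the board, yawed +5.2°, with its tip at x = -57. Next I regrip it 13 mm further forward, squared to the tray.

```bash
python3 -m creep '[[70,0,0,0,0,0,0],[70,0,0,0,0,0,0],[70,0,0,0.052,0,0.058,0],[70,0,-0.008,0.052,0,0.058,0],[20,0,-0.008,0.052,0,0.058,0],[20,0,-0.008,0.052,0,0.058,0],[20,0,-0.008,0.052,0,0.058,0],[20,0,-0.008,0.052,0,0.058,0]]' 40
python3 -c "
from m import *
measure('w10')"
```

```text
t: 19.6
position: [0.4689, -0.0042, 0.034]
tcp_rot: [0.51, -0.493, 0.489, -0.508]
force: [-1.2, 0.4, 3.0]
opening: 0.507
t 19.65 TCP tray [-0.1376 -0.037 ] z 0.034 F [-0.8  1.4  3.6] op 0.5052865981311773
sq angle -18.12 y at x=-.09 -0.0094 max res 0.0113
sl angle 16.29 y at x=-.09 -0.044 max res 0.0021
tip row 67 [-0.0559 -0.0302]
```

```bash
sed -i 's/for r in range(34,215,6)/r0=160\n    while r0>5 and g[r0,260]>105:r0-=1\n    for r in range(r0+14,215,6)/' m.py; python3 -m creep '[[20,0,0,0,0,0,0],[20,0,0,0,0,0,0],[20,0,0,0,0,0,0],[20,0,0,0,0,0,0],[20,0,0,0,0,0,0],[20,0,0,0,0,0,0],[20,0,0,0,0,0,0],[20,0,0,0,0,0,0]]' 50
python3 -c "
from m import *
measure('w11')"
```

```text
t: 20.45
position: [0.4689, -0.0042, 0.0341]
tcp_rot: [0.51, -0.493, 0.489, -0.508]
force: [-1.7, 1.1, 3.4]
opening: 0.503
t 20.5 TCP tray [-0.1376 -0.037 ] z 0.0341 F [-1.   1.1  3.8] op 0.5038310540411245
sq angle 4.69 y at x=-.09 -0.0112 max res 0.0002
sl angle 14.65 y at x=-.09 -0.0439 max res 0.0001
tip row 67 [-0.0559 -0.0302]
```

```bash
python3 - <<'E'
from h import *
ya=TP[2]-np.pi/2-np.radians(4.7)
for p in((-.1376,-.0325),(-.095,-.0313),(-.073,-.0308)): print(goto([*t2w(TP,p),.035],ya))
E
```

```text
[-0.018  -0.0036 -0.0001  0.0039  0.0516 -0.0011]
[-0.0229 -0.0046  0.1703  0.0039  0.0516 -0.0011]
[-0.025  -0.0051  0.2583  0.0039  0.0516 -0.0011]
```

```bash
python3 -m creep '[[20,-0.018,-0.004,0,0.004,0.052,0],[20,-0.018,-0.004,0,0.004,0.052,0],[20,-0.02,-0.004,0.05,0.004,0.052,0],[20,-0.021,-0.004,0.1,0.004,0.052,0],[20,-0.022,-0.004,0.14,0.004,0.052,0],[20,-0.023,-0.004,0.17,0.004,0.052,0],[20,-0.023,-0.004,0.17,0.004,0.052,0],[20,-0.023,-0.004,0.17,0.004,0.052,0]]'
python3 -c "
from m import *
measure('w12')
ya=TP[2]-np.pi/2-np.radians(4.7)
print(goto([*t2w(TP,(-.073,-.0308)),.035],ya))
I=cv2.imread('pics/w12.png')
cv2.imwrite('pics/w12b.png',cv2.resize(I[:,60:500],None,fx=1.42,fy=1.42,interpolation=cv2.INTER_CUBIC))"
```

```text
t: 21.3
position: [0.5111, 0.0031, 0.0345]
tcp_rot: [-0.489, 0.512, -0.51, 0.489]
force: [0.1, -0.1, -0.3]
opening: 0.489
t 21.35 TCP tray [-0.0955 -0.0313] z 0.0345 F [-1.5 -0.3 -1.9] op 0.4976829524853772
sq angle -1.24 y at x=-.09 -0.0102 max res 0.0002
sl angle 8.41 y at x=-.09 -0.0493 max res 0.0002
tip row 70 [-0.0141 -0.0311]
[-0.0093 -0.002   0.0894  0.0006 -0.0004 -0.0011]
```

View pics/w12b.png

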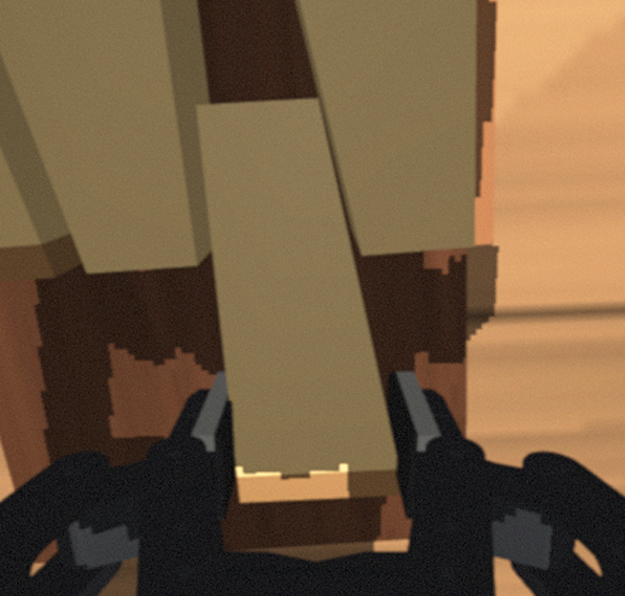

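b is entering cleanly: its tip is between wedge a and the right wedge, at about (200,103)-(318,98). I'll slide on until the fingers reach the mouth, then push.

```bash
python3 -m creep '[[20,-0.006,-0.002,0.03,0,0,0],[20,-0.012,-0.002,0.06,0,0,0],[20,-0.016,-0.002,0.085,0,0,0],[20,-0.016,-0.002,0.095,0,0,0],[60,-0.016,-0.002,0.095,0,0,0],[60,-0.016,-0.002,0.095,0,0,0],[60,-0.016,-0.002,0.095,0,0,0],[60,-0.016,-0.002,0.095,0,0,0]]'
python3 -c "
from m import *
measure('w13')
ya=TP[2]-np.pi/2
o=arm.get_obs()
print(goto([*t2w(TP,(-.116,-.024)),.10],ya));print(goto([*t2w(TP,(-.116,-.024)),.027],ya))"
```

```text
t: 22.15
position: [0.5347, 0.006, 0.0352]
tcp_rot: [-0.488, 0.512, -0.511, 0.489]
force: [0.3, -0.5, -1.0]
opening: 0.705
t 22.2 TCP tray [-0.0715 -0.0293] z 0.0352 F [-0.1 -0.5 -0.3] op 0.6970099917029053
sq angle -5.79 y at x=-.09 -0.0208 max res 0.0003
sl angle -5.17 y at x=-.09 -0.0213 max res 0.0003
tip row 120 [-0.0051 -0.0276]
[-0.0069 -0.2592 -0.1794  0.0003 -0.0526 -0.0011]
[-0.0064  0.0328 -0.1792  0.0003 -0.0526 -0.0011]
```

```bash
python3 -m creep '[[60,0,-0.15,0,0,0,0],[60,0,-0.26,0,0,0,0],[20,-0.006,-0.26,-0.1,0,-0.053,0],[0,-0.006,-0.26,-0.18,0,-0.053,0],[0,-0.006,-0.26,-0.18,0,-0.053,0],[0,-0.006,-0.15,-0.18,0,-0.053,0],[0,-0.006,0.02,-0.18,0,-0.053,0],[0,-0.006,0.033,-0.18,0,-0.053,0]]'
python3 -c "
from h import *
ya=TP[2]-np.pi/2
o=arm.get_obs();print(w2t(TP,o['position'][:2]),o['force'],o['position'][2])
for x,y in((-.1,-.024),(-.064,-.021),(-.058,-.020)):print(goto([*t2w(TP,(x,y)),.027],ya))"
```

```text
t: 23.0
position: [0.4858, 0.0099, 0.0219]
tcp_rot: [0.512, -0.494, 0.487, -0.507]
force: [-1.2, -0.1, -0.6]
opening: -0.001
[-0.12016507 -0.02359997] [-1.18362156 -0.13599911 -0.56191595] 0.021885389726684634
[ 0.0016 -0.0214  0.0804  0.0072  0.0002 -0.0021]
[-1.040e-02 -2.300e-02  2.244e-01  7.200e-03  2.000e-04 -2.100e-03]
[-1.440e-02 -2.320e-02  2.484e-01  7.200e-03  2.000e-04 -2.100e-03]
```

```bash
python3 -m creep '[[0,0,-0.021,0.04,0.007,0,0],[0,0.001,-0.021,0.08,0.007,0,0],[0,-0.002,-0.021,0.11,0.007,0,0],[0,-0.004,-0.022,0.14,0.007,0,0],[0,-0.006,-0.022,0.165,0.007,0,0],[0,-0.008,-0.022,0.185,0.007,0,0],[0,-0.009,-0.022,0.2,0.007,0,0],[0,-0.01,-0.022,0.21,0.007,0,0]]'
python3 -c "
from h import *
ya=TP[2]-np.pi/2
o=arm.get_obs();print(w2t(TP,o['position'][:2]),o['force'],o['position'][2])
print(goto([*t2w(TP,(-.0583,-.020)),.027],ya))"
```

```text
t: 23.8
position: [0.538, 0.0142, 0.0284]
tcp_rot: [0.51, -0.492, 0.489, -0.51]
force: [-10.0, 0.0, 7.2]
opening: -0.003
[-0.06783885 -0.02126368] [-10.01985674   0.03730024   7.23433656] 0.028438695437337878
[-0.005   0.0057  0.0382  0.0017  0.0003 -0.0017]
```

```bash
python3 -m creep '[[0,0,0,0.01,0,0,0],[0,0,0,0.02,0,0,0],[0,-0.001,0,0.03,0,0,0],[0,-0.002,0,0.036,0,0,0],[0,-0.002,0,0.04,0,0,0],[0,-0.002,0,0.04,0,0,0],[0,-0.002,0,0.04,0,0,0],[0,-0.002,0,0.04,0,0,0]]'
python3 -c "
from h import *
ya=TP[2]-np.pi/2
o=arm.get_obs();print(w2t(TP,o['position'][:2]),o['force'],o['position'][2])
print(goto([*t2w(TP,(-.0583,-.020)),.027],ya))"
```

```text
t: 24.6
position: [0.5465, 0.0158, 0.0285]
tcp_rot: [0.511, -0.493, 0.487, -0.509]
force: [-7.4, 2.0, 4.1]
opening: 0.0
[-0.05934344 -0.01999284] [-7.44182599  1.9744295   4.09421969] 0.028490086210931034
[ 0.0001  0.0059  0.0042  0.0046  0.0006 -0.0025]
```

```bash
python3 -m creep '[[0,0,0,0.006,0,0,0],[0,0,0,0.012,0,0,0],[0,0,0,0.018,0,0,0],[0,0,0,0.022,0,0,0],[0,0,0,0.026,0,0,0],[0,0,0,0.03,0,0,0],[0,0,0,0.03,0,0,0],[0,0,0,0.03,0,0,0]]'
python3 -c "
from h import *
o=arm.get_obs();print(w2t(TP,o['position'][:2]),o['force'],o['position'][2])
I,K,M=cam('wrist','w14');np.savez('w14.npz',K=K,M=M)
g=cv2.cvtColor(I,cv2.COLOR_RGB2GRAY).astype(int)
for x in(-.04,-.03,-.02):
  P=[[*t2w(TP,(x,y)),.046] for y in np.arange(-.078,.0781,.001)]
  uv=np.array([proj(K,M,p) for p in P]);v=[g[int(round(b)),int(round(a))] if 0<=a<560 and 0<=b<420 else -1 for a,b in uv]
  print(x,v)
for y in(-.06,-.02,.01,.05):
  P=[[*t2w(TP,(x,y)),.046] for x in np.arange(-.07,-.0399,.001)]
  uv=np.array([proj(K,M,p) for p in P]);print(y,[g[int(round(b)),int(round(a))] if 0<=a<560 and 0<=b<420 else -1 for a,b in uv])
"
```

```text
t: 25.4
position: [0.5476, 0.016, 0.0286]
tcp_rot: [0.515, -0.497, 0.483, -0.505]
force: [-22.9, -0.6, 15.2]
opening: -0.003
[-0.05820135 -0.01977298] [-22.87524233  -0.5905267   15.17317181] 0.028613461532021454
-0.04 [np.int64(156), np.int64(157), np.int64(156), np.int64(156), np.int64(143), np.int64(102), np.int64(100), np.int64(102), np.int64(102), np.int64(99), np.int64(101), np.int64(97), np.int64(96), np.int64(100), np.int64(103), np.int64(102), np.int64(99), np.int64(94), np.int64(98), np.int64(103), np.int64(101), np.int64(103), np.int64(98), np.int64(101), np.int64(102), np.int64(102), np.int64(101), np.int64(101), np.int64(99), np.int64(99), np.int64(100), np.int64(100), np.int64(98), np.int64(101), np.int64(99), np.int64(97), np.int64(98), np.int64(100), np.int64(101), np.int64(101), np.int64(97), np.int64(96), np.int64(98), np.int64(100), np.int64(94), np.int64(100), np.int64(99), np.int64(99), np.int64(97), np.int64(99), np.int64(102), np.int64(95), np.int64(102), np.int64(102), np.int64(99), np.int64(95), np.int64(98), np.int64(101), np.int64(99), np.int64(97), np.int6
[... 6941 characters left out ...]
25), np.int64(25), np.int64(28), np.int64(29), np.int64(27), np.int64(62), np.int64(66), np.int64(62), np.int64(66), np.int64(75), np.int64(97), np.int64(96), np.int64(99), np.int64(98), np.int64(101), np.int64(101), np.int64(100), np.int64(101), np.int64(95)]
0.05 [np.int64(62), np.int64(62), np.int64(65), np.int64(68), np.int64(65), np.int64(66), np.int64(67), np.int64(69), np.int64(71), np.int64(67), np.int64(60), np.int64(66), np.int64(74), np.int64(66), np.int64(67), np.int64(60), np.int64(66), np.int64(69), np.int64(64), np.int64(70), np.int64(67), np.int64(68), np.int64(64), np.int64(63), np.int64(60), np.int64(56), np.int64(60), np.int64(63), np.int64(60), np.int64(78), np.int64(95)]
```

The pocket reads full. All mouth ends sit at x ≈ -48 mm, so all four are home. The only gap is about 2-3 mm, between wedge a and the left wedge. I'll back off to the isolator.

```bash
python3 -m creep '[[0,0,0,-0.08,0,0,0],[0,0,-0.1,-0.16,0,0,0],[0,0,-0.3,-0.16,0,0,0],[40,0.1,-0.5,-0.16,0,0,0],[85,0.3,-0.7,-0.1,0,-0.1,0],[85,0.5,-0.85,0,0,-0.19,0],[85,0.7,-0.85,0.1,0,-0.28,0],[85,0.9,-0.85,0.2,0,-0.37,0]]'
python3 -c "
from h import *
I,K,M=cam('top');print(look('top',M,'isolator_grip'),look('top',M,'isolator_box'));print(goto([.575,-.265,.24],np.radians(-50)))"
```

```text
t: 26.25
position: [0.5907, -0.1659, 0.238]
tcp_rot: [0.632, -0.326, 0.317, -0.628]
force: [0.3, 1.0, 0.0]
opening: 0.846
[] [(0.69, array([0.6129, 0.0476, 0.0423])), (0.55, array([ 0.5937, -0.2587,  0.0496]))]
[ 0.2857 -0.0266 -0.275   0.0097 -0.0521 -0.0092]
```

```bash
python3 -m creep '[[85,0.2,-0.02,-0.1,0.01,-0.05,-0.01],[85,0.34,-0.02,-0.18,0.01,-0.05,-0.01],[85,0.34,-0.02,-0.18,0.01,-0.05,-0.01],[85,0.34,-0.02,-0.18,0.01,-0.05,-0.01],[85,0.34,-0.02,-0.18,0.01,-0.05,-0.01],[85,0.34,-0.02,-0.18,0.01,-0.05,-0.01],[85,0.34,-0.02,-0.18,0.01,-0.05,-0.01],[85,0.34,-0.02,-0.18,0.01,-0.05,-0.01]]'
cat > iso.py <<'E'
from h import *
def iso(name):
    I,K,M=cam("wrist",name);np.savez(name+".npz",K=K,M=M)
    print(look("wrist",M,"isolator_grip"),look("wrist",M,"isolator_box"))
    g=cv2.cvtColor(I,cv2.COLOR_RGB2GRAY);o=arm.get_obs();print(o["t"],o["position"])
    u,v=proj(K,M,[.603,-.263,.094]).astype(int);print("px",u,v)
    for r in range(v-60,v+61,6): print(r," ".join("%3d"%x for x in g[r,u-90:u+91:6]))
E
python3 -c "
from iso import *
iso('i1')"
```

```text
t: 27.2
position: [0.6023, -0.2613, 0.2382]
tcp_rot: [0.641, -0.299, 0.3, -0.64]
force: [0.5, 1.4, -1.3]
opening: 0.998
[(0.57, array([ 0.6057, -0.2579,  0.0679]))] [(0.89, array([ 0.6175, -0.2592,  0.0528]))]
27.35 [ 0.6022302  -0.26193289  0.23789335]
px 285 198
138  56  64  53  62 144 101  54  61  61  61  61  51  50  61  86  89  85  85  63  55  46  10   7  23 131 123 127 127 129 130 123
144  60  59  56  62  58  61  66  65  59  61  55  59  60  73  71  71  65  65  72  59  59  46   0  63 126 132 125 129 131 129 130
150  55  52  58  62  58  59  62  61  59  56  53  60  73  60  70  73  68  67  67  69  91 109  52  48  59 138 134 122 129 130 132
156  55  58  61  61  61  65  61  59  55  59  61  68  67  65  58  15   9  46  67  65 173 126 119  57  48  61 135 135 127 127 132
162  55  58  53  58  61  58  62  54  63  62  73  70  65  13  17   0   3  15  13  57 101 177 124 116  53  40 126 139 137 124 126
168  60  56  60  55  57  95  96  61  55  75  63  66  22   7  15  44  24   3  12   7 174 171 149 133 111  80  79 129 141 138 126
174  57  61  71 120 133 131  55  57  79  60  90 181  48  44  46  30
[... 1152 characters left out ...]
 200 137 123 131 140 143 143 142 142 144 151 151 147 148 151
234 110 111 109 111 106 108 113 111  80 127 122 122 126 132 118 129 134 117 127 129 131 125 130 140 140 139 143 143 149 147 149
240 107 115 110 114 116 112 108 109 111  74 117 123 124 124 135 128 128 129 123 126 127 135 128 130 131 137 141 143 146 152 143
246 112 107 105 108 112 112 106 111 105 117  83 103 127 126 127 134 129 134 133 130 133 125 133 133 129 132 132 136 145 147 154
252 113 110 114 106 112 108 115 115 106 107 111 103  88 125 125 133 130 131 131 135 128 137 127 133 131 127  56 101 131 132 144
258 117 114 116 109 112 101 106 114 114 110 109 111 117  78 121 125 123 134 136 130 134 133 132 132 132  71  59  57  54  78 132
```

```bash
cat > isofit.py <<'E'
from h import *
from scipy.optimize import minimize
def fit(name):
    w=np.load(name+".npz");K,M=w["K"],w["M"];g=cv2.cvtColor(cv2.imread(f"pics/{name}.png"),cv2.COLOR_BGR2GRAY)
    u,v=proj(K,M,[.603,-.263,.09]).astype(int);roi=(u-45,v-55,90,90);x0,y0,W,H=roi
    m=cv2.morphologyEx((g[y0:y0+H,x0:x0+W]<52).astype(np.uint8),cv2.MORPH_CLOSE,np.ones((5,5)))
    n,l,s,c=cv2.connectedComponentsWithStats(m);k=1+np.argmax(s[1:,4]);S=(l==k).astype(float);print("area",S.sum(),c[k]+[x0,y0])
    def X(p,z):
        R=R2(p[2]);return [[*(R@np.array([a,b])+p[:2]),h] for h in z for a,b in((-.023,-.007),(-.023,.007),(.023,.007),(.023,-.007))]
    out=[]
    for a in np.arange(0,np.pi,np.pi/6):
        i=np.array([.603,-.263,a])
        r=minimize(lambda p:np.abs(hullmask(K,M,X(p,(.066,.094)),roi,4)-S).sum(),i,method="Nelder-Mead",options=dict(initial_simplex=i+np.array([[0,0,0],[.008,0,0],[0,.008,0],[0,0,.3]])));out.append(r)
    r=min(out,key=lambda r:r.fun);print("fit",r.x.round(4),np.degrees(r.x[2]).round(1),r.fun,[o.fun.round() for o in out])
    print("\n".join("".join("#" if a and b>.5 else "s" if a else "m" if b>.5 else "." for a,b in zip(p[::2],q[::2])) for p,q in zip(S[::3],hullmask(K,M,X(r.x,(.066,.094)),roi,4)[::3])))
E
python3 -c "
from isofit import *
fit('i1')"
```

```text
area 2309.0 [288.53443049 181.81896925]
fit [ 0.6128 -0.2589  2.0917] 119.8 1216.5019607843137 [np.float64(1226.0), np.float64(1218.0), np.float64(1219.0), np.float64(1217.0), np.float64(1222.0), np.float64(1220.0)]
.............................................
.............................................
.............................................
.............................................
.............................................
.....................sssssssss...............
..................sssssssssssssss............
................sssssssssssssssssss..........
............m..sssssssssssssssssssss.........
............m#########sssssssssssssss........
...........mm#################ssssssss.......
...........mm#########################m......
...........m##########################mm.....
...........m###########################mm....
..........mm###########################mm....
..........mm###########################mm....
..........mm##########################mmm....
.............sssss####################mm.....
..............ssssssss...s###########mmm.....
..............sssssss....ssssssssss#mmmm.....
..............sssss.....sssssssssss..........
..............ssss....sssssssssss............
..............ss....sssssssssss..............
..................ssss.......................
.................sss.........................
.............................................
.............................................
.............................................
.............................................
.............................................
```

```bash
python3 -c "
import cv2
g=cv2.cvtColor(cv2.imread('pics/i1.png'),cv2.COLOR_BGR2GRAY)
s=' .:-=+*#%@'
for r in range(146,226,2): print(r,' '.join('%3d'%x for x in g[r,256:336:2]))"
```

```text
146  55  55  62  59  59  65  67  63  69  73  71  67  72  73  70  71  71  73  72  67  69  63  65  68  69  66  65  65  63  56  59  57  50  45  33  20  32  55  60  59
148  53  57  62  58  62  71  69  68  70  72  68  69  66  69  66  66  72  71  70  69  67  65  69  59  64  69  67  66  62  58  79  99  60  63  60  36  35  49  53  60
150  55  66  57  65  66  68  66  69  70  67  66  67  68  69  73  63  69  69  62  68  71  64  62  67  68  70  69  62  74  96  98 129 114 110  96  81  43  39  42  54
152  63  59  58  66  71  67  65  71  67  72  70  70  73  65  73  67  68  67  67  68  65  68  71  68  67  64  67  76 138 167 148 122 127 127 112 100  76  43  34  46
154  58  61  69  68  67  69  68  65  72  69  71  74  74  64  66  60  57  61  64  64  68  70  67  66  69  67  67  85 160 170 172 156 111 126 131 112 100  72  42  34
156  64  67  72  66  62  67  69  73  67  71  63  61  44  39  21  25  25  16  22  28  41  53  60  62  67  67  68  64  96 161 176 177 153 106 123 125 114  97  68  45
158  66  69  70  69  70  66  67  66  71  61  49  18   4   7   9  17  10  11   0  11   4  13  14  43  58  70  65  66 
[... 4759 characters left out ...]
 113 127 138 142 142 140 141 141 146 141 146
218 124 127 125 112 109 124 131 138 146 158 181 186 186 184 184 186 181 176 177 178 170 173 176 160 147 138 130 122 117 127 140 141 140 143 143 142 141 140 140 141
220 129 126 122 125 112 110 127 134 136 143 164 200 200 194 188 177 175 174 168 181 188 208 185 142 131 132 127 116 124 143 144 144 140 140 141 141 140 145 140 142
222 127 124 122 127 128 122 113 123 130 138 139 166 215 223 223 221 211 212 210 223 217 185 139 134 138 124 114 125 139 142 141 145 142 142 139 138 141 142 140 143
224 128 129 126 128 130 128 121 116 127 134 140 139 163 207 220 221 218 218 216 217 178 144 132 131 122 110 122 139 140 138 144 143 145 143 142 143 144 142 142 142
```

The pixel dump shows the bar's top face along a 45° band. The white mark runs from (272,210) to (286,196), the upper end is near (313,170), and the centre is near (291.5,190.5).

```bash
python3 - <<'E'
from h import *
w=np.load("i1.npz");K,M=w["K"],w["M"]
P=[px2w(K,M,p,.094)[:2] for p in((272,210),(286,196),(312.5,170),(291.5,190.5))];print(P)
d=P[1]-P[0];e=P[2]-P[0];print("len",np.linalg.norm(e),"bar angle",np.degrees(np.arctan2(d[1],d[0])),np.degrees(np.arctan2(e[1],e[0])))
# second view at other height for check of z: box top corners etc skip; check the network
c=(P[0]+P[2])/2;print(c)
a=np.arctan2(e[1],e[0])
o=arm.get_obs();x=Ro.from_quat(o["tcp_rot"]).as_matrix()[:,0];print("tool yaw",np.degrees(np.arctan2(x[1],x[0])),"q",o["qpos"].round(2))
for y in (a+np.pi/2,a-np.pi/2): print(np.degrees(y),goto([*c,.15],y),goto([*c,.088],y))
E
```

```text
[array([ 0.5893333 , -0.26127173]), array([ 0.60487743, -0.26238999]), array([ 0.63308352, -0.26469016]), array([ 0.61088946, -0.26282249])]
len 0.04388356357108117 bar angle -4.114791722789851 -4.467725612156642
[ 0.61120841 -0.26298094]
tool yaw -50.1633635452806 q [-0.5   0.33  1.09 -0.    1.72  0.38]
85.53227438784336 [ 2.5700e-02  3.5160e-01  2.4700e-02  9.0000e-04 -1.5077e+00  7.0000e-04] [ 2.5400e-02  5.9960e-01  2.4600e-02  9.0000e-04 -1.5077e+00  7.0000e-04]
-94.46772561215664 [ 0.0257  0.3516  0.0247 -0.0006  0.4923  0.0008] [ 0.0254  0.5996  0.0246 -0.0006  0.4923  0.0008]
```

```bash
python3 -m creep '[[85,0.025,0,0.025,0,-0.76,0],[85,0.025,0,0.025,0,-0.76,0],[85,0.025,0,0.025,0,-0.76,0],[85,0.025,0,0.025,0,-0.76,0],[85,0.025,0,0.025,0,-0.76,0],[85,0.025,0,0.025,0,-0.76,0],[85,0.025,0,0.025,0,-0.76,0],[85,0.025,0,0.025,0,-0.76,0]]'
python3 -c "
from h import *
print(goto([.6112,-.263,.17],np.radians(85.5)))"
```

```text
t: 28.15
position: [0.611, -0.2627, 0.2379]
tcp_rot: [0.698, 0.115, -0.114, -0.697]
force: [1.1, -0.6, 0.2]
opening: 0.995
[ 1.000e-04  2.716e-01 -9.000e-04  1.000e-03 -7.436e-01  1.000e-04]
```

```bash
python3 -m creep '[[60,0,0,0,0,-0.744,0],[60,0,0,0,0,-0.744,0],[60,0,0,0,0,-0.744,0],[60,0,0,0,0,-0.744,0],[60,0,0,0,0,-0.744,0],[60,0,0.1,0,0,-0.744,0],[60,0,0.2,0,0,-0.744,0],[60,0,0.27,0,0,-0.744,0]]'
python3 - <<'E'
from h import *
I,K,M=cam("wrist","i2");np.savez("i2.npz",K=K,M=M)
g=cv2.cvtColor(I,cv2.COLOR_RGB2GRAY)
print(goto([.6112,-.263,.083],np.radians(85.5)))
for n,p in dict(mark=(.5893,-.2613),c=(.6112,-.263),far=(.6331,-.2647)).items(): print(n,proj(K,M,[*p,.094]))
u,v=proj(K,M,[.6112,-.263,.094]).astype(int)
for r in range(v-50,v+60,5): print(r,' '.join('%3d'%x for x in g[r,u-66:u+67:4]))
E
```

```text
t: 28.95
position: [0.6105, -0.2625, 0.1684]
tcp_rot: [-0.518, -0.481, 0.482, 0.518]
force: [-0.4, -0.6, -0.3]
opening: 0.701
[-0.0053  0.3266 -0.0101 -0.0039  0.0057  0.0017]
mark [280.92341972 195.17149062]
c [280.7588692  231.27767516]
far [280.60349108 265.37122498]
181 155 156 109 138 139 210 156 175 173 176 179 179 139  28  42  17   5  14  18  20  28  60 161 168 125  78  71  74  84  81  66  63  65  67
186 156 156 116 138 142 146 174 172 166 174 176  63  34  39  36  25  20  20  19   6  28  39  24 135  76  72  75  74  68  72  64  61  68 129
191 161 164 124 136 141 164 164 166 169 168  29  38  32  27  35  19  24  22  28  20   9  33  32  16  46  73  74  75  72  65  61  57 111 155
196 164 161 123 131 141 170 166 166 169  82  37  32  31  33  34  32  44 231  39  28  12  36  31  14   5  70  71  68  72  73  64  58 144 158
201 159 156 133 135 145 168 167 165 148  34  40  30  33  34  24  42  44 231  34  31  16  31   2  14  13  28  71  71  67  74  59  64 154 162
206 163 162 137 134 146 165 166 162 127  37  28  32  33  34  22  26  46 227  28  30  20   5  18  17   0  15  72  70  71  78  64  
[... 1550 characters left out ...]

266 142 140 143 143  68  63  66  65  58  64  90  69  62  64  54  14   6  13  18  50  60  64  65  59  63  65  55  60  67  55  65  59  59  62
271 141 142 138 141  62  61  65  75 119 139 141 139  66  57  58  18  18  17  12  56  56  59  62  59  63  58  62  62  60  65  57  55  56  61
276 142 136 140 141 140 141 139 136 141 139 137 131 110  62  60  62  61  64  66  61  58  52  55  60  58  61  59  63  60  63  55  59  57  57
281 134 135 133 135 136 137 138 133 134 129 131 130  60  56  57  58  56  59  56  56  55  55  60  57  60  53  58  55  58  61  58  60  64  56
286 132 133 128 129 132 127 126 134 132 128 131  93  61  53  58  62  66  67  61  61  60  65  61  63  65  65  63  62  59  71  64  62  74  63
```

The second view confirms it: the white mark sits at col 282, rows 195-223, against a predicted col 281 and rows 195-231. The bar lines up with the jaws, so I descend, grip and turn.

```bash
python3 -m creep '[[60,-0.003,0.12,-0.006,-0.004,0.006,0],[60,-0.003,0.22,-0.006,-0.004,0.006,0],[60,-0.003,0.3,-0.006,-0.004,0.006,0],[60,-0.003,0.327,-0.006,-0.004,0.006,0],[60,-0.003,0.327,-0.006,-0.004,0.006,0],[0,-0.003,0.327,-0.006,-0.004,0.006,0],[0,-0.003,0.327,-0.006,-0.004,0.006,0],[0,-0.003,0.327,-0.006,-0.004,0.006,0]]' 60
python3 -m creep '[[0,0,0,0,0,0,0],[0,0,0,0,0,0,0],[0,0,0,0,0,0,0],[0,0,0,0,0,0,0],[0,0,0,0,0,0,0],[0,0,0,0,0,0,0],[0,0,0,0,0,0,0],[0,0,0,0,0,0,0]]'
```

```text
t: 29.8
position: [0.611, -0.2628, 0.0847]
tcp_rot: [0.52, 0.481, -0.479, -0.519]
force: [-0.1, -0.4, 0.0]
opening: 0.195
t: 30.6
position: [0.611, -0.2631, 0.0849]
tcp_rot: [0.52, 0.481, -0.479, -0.519]
force: [-0.3, -1.9, -1.0]
opening: 0.151
```

```bash
python3 -m creep '[[0,0,0,0,0,0.09,0],[0,0,0,0,0,0.18,0],[0,0,0,0,0,0.27,0],[0,0,0,0,0,0.36,0],[0,0,0,0,0,0.45,0],[0,0,0,0,0,0.54,0],[0,0,0,0,0,0.63,0],[0,0,0,0,0,0.7,0]]'
python3 -c "
from h import *
o=arm.get_obs();x=Ro.from_quat(o['tcp_rot']).as_matrix()[:,0];print('tool yaw',np.degrees(np.arctan2(x[1],x[0])),o['ft_torque'],o['force'])
print(goto([.611,-.263,.085],np.radians(-4.5)))"
```

```text
t: 31.4
position: [0.6104, -0.264, 0.0849]
tcp_rot: [0.694, 0.136, -0.135, -0.693]
force: [-3.3, -3.4, 0.4]
opening: 0.147
tool yaw 22.171507817985347 [-0.59267276  0.37110538  0.09072801] [-3.29344713 -3.36323089  0.41286212]
[ 0.0038 -0.0003  0.0026  0.0008  0.2963  0.0009]
```

```bash
python3 -m creep '[[0,0.002,0,0.002,0,0.08,0],[0,0.004,0,0.003,0,0.15,0],[0,0.004,0,0.003,0,0.22,0],[0,0.004,0,0.003,0,0.28,0],[0,0.004,0,0.003,0,0.31,0],[0,0.004,0,0.003,0,0.33,0],[0,0.004,0,0.003,0,0.34,0],[0,0.004,0,0.003,0,0.34,0]]'
python3 -c "
from h import *
o=arm.get_obs();x=Ro.from_quat(o['tcp_rot']).as_matrix()[:,0];print('tool yaw',np.degrees(np.arctan2(x[1],x[0])),o['ft_torque'],o['force'])"
```

```text
t: 32.2
position: [0.6099, -0.264, 0.0849]
tcp_rot: [0.707, -0.051, 0.05, -0.704]
force: [-3.9, -4.4, 0.2]
opening: 0.147
tool yaw -8.138498940991282 [-0.77560335  0.64132442  1.86965742] [-3.90831876 -4.35870122  0.19804623]
```

Torque rose to 1.9 N m after 93° of turn, so the handle is at its end stop. I'll release, lift and check.

```bash
python3 -m creep '[[60,0,0,0,0,0,0],[60,0,0,0,0,0,0],[60,0,0,0,0,0,0],[60,0,0,0,0,0,0],[60,0,-0.15,0,0,0,0],[60,0,-0.35,0,0,0,0],[60,0,-0.5,0,0,0,0],[60,0,-0.6,0,0,0,0]]'
python3 - <<'E'
from h import *
I,K,M=cam("wrist","i3")
g=cv2.cvtColor(I,cv2.COLOR_RGB2GRAY)
u,v=proj(K,M,[.611,-.263,.094]).astype(int)
x0,y0=u-40,v-40;s=(g[y0:y0+80,x0:x0+80]>205).astype(np.uint8)
n,l,st,c=cv2.connectedComponentsWithStats(s)
for k in range(1,n):
    if st[k,4]>15:
        p=np.argwhere(l==k)[:,::-1]+[x0,y0];W=np.array([px2w(K,M,q,.094)[:2] for q in p]);e=np.linalg.svd(W-W.mean(0),full_matrices=False);d=e[2][0]
        print(st[k,4],p.mean(0),W.mean(0).round(4),"ang",np.degrees(np.arctan2(d[1],d[0])).round(1),"spread",(e[1]/np.sqrt(len(W))).round(4))
# pocket
I,K,M=cam("top","top9");print(look("top",M,"wedge_a_mid"))
# profile across the pocket in top view: gaps
g=cv2.cvtColor(I,cv2.COLOR_RGB2GRAY)
for x in(-.056,-.052,-.04,0,.04):print(x,[int(g[tuple(np.round(proj(K,M,[*t2w(TP,(x,y)),.046])[::-1]).astype(int))]) for y in np.arange(-.084,.085,.004)])
o=arm.get_obs();print(o["position"],o["force"],o["t"])
E
```

```text
t: 33.0
position: [0.6111, -0.2637, 0.2398]
tcp_rot: [0.708, -0.048, 0.052, -0.703]
force: [0.5, 0.3, 0.1]
opening: 0.7
35 [243.82857143 157.88571429] [ 0.5869 -0.2298] ang -124.8 spread [0.0019 0.001 ]
76 [249.46052632 215.68421053] [ 0.5835 -0.2752] ang -53.9 spread [0.0032 0.0017]
[(0.56, array([0.6007, 0.0158, 0.05  ]))]
-0.056 [143, 120, 98, 89, 78, 78, 77, 80, 82, 83, 81, 82, 82, 79, 85, 83, 80, 79, 78, 81, 79, 79, 77, 77, 76, 81, 79, 72, 68, 67, 69, 73, 73, 74, 73, 72, 73, 76, 79, 86, 119, 161, 162]
-0.052 [147, 135, 123, 111, 113, 114, 112, 118, 117, 110, 85, 85, 82, 81, 81, 81, 79, 78, 77, 80, 95, 99, 96, 97, 100, 101, 99, 76, 72, 73, 77, 80, 80, 79, 79, 80, 79, 82, 95, 118, 133, 156, 158]
-0.04 [149, 145, 146, 204, 211, 212, 212, 213, 211, 209, 169, 167, 170, 173, 173, 173, 173, 172, 172, 173, 199, 211, 213, 213, 213, 212, 211, 155, 161, 183, 186, 185, 185, 188, 190, 190, 190, 189, 159, 149, 143, 154, 156]
0 [170, 159, 168, 197, 211, 212, 212, 211, 212, 212, 211, 211, 211, 211, 211, 211, 211, 211, 211, 211, 211, 211, 211, 211, 211, 211, 212, 211, 208, 167, 204, 210, 211, 211, 211, 210, 211, 210, 196, 167, 155, 166, 170]
0.04 [153, 148, 155, 188, 209, 209, 209, 210, 209, 209, 208, 208, 209, 209, 210, 210, 209, 209, 210, 210, 210, 209, 209, 210, 209, 209, 210, 209, 209, 206, 188, 160, 207, 209, 209, 209, 210, 208, 201, 147, 136, 129, 127]
[ 0.61114767 -0.26378632  0.23815466] [ 0.03828431 -0.1353248  -0.28679101] 33.15
```

The pocket is still full. The mark was not found by threshold, probably because it is in shade, so I'll look at the pixels at the expected place.

```bash
python3 - <<'E'
from h import *
I,K,M=cam("wrist","i4");g=cv2.cvtColor(I,cv2.COLOR_RGB2GRAY)
u,v=proj(K,M,[.611,-.263,.094]).astype(int);print(u,v,"expected mark",proj(K,M,[.6113,-.263+.012,.094]),proj(K,M,[.613,-.241,.094]))
for r in range(v-46,v+46,3): print(r,' '.join('%3d'%x for x in g[r,u-44:u+45:3]))
E
```

```text
281 196 expected mark [280.14776631 181.16593669] [280.48700452 167.92276704]
150 152 219 220 216 197 172  77  65  68  65  71  68  70  67  67  64  69  72  69  67  69  64  77  87  83  91  86  58  59  55
153 145 221 220 217 213 166 144  71  71  60  70  68  73  71  68  69  62  69  73  69  68  75  68  71  85  84  87  63  57  51
156 143 213 221 219 169 187 193 193 161 147  96  69  70  71  73  71  69  70  73  65  68  73  67  65  68  85  83  58  62  51
159 144 200 221 186 174 189 184 182 186 184 175  64  43  41  31  31  46  60  71  70  62  66  67  70  69  70  84  60  52  52
162 144 195 213 165 190 190 187 185 182 166  60   5   6   2   8  19   0  18  16  53  70  65  66  70  66  69  79  62  61  58
165 146 191 164 187 185 185 183 185 140  34  31  17   3  17   4   7   3  12   3   7  39  69  66  65  67  67  66  59  60  60
168 141 167 172 185 180 183 186 143  38  42  39   9  15   2   9   9  13  17   4   4   7  33  64  67  63  66  66  59  57  55
171 143 140 185 186 181 185 152  31  48  48  30   6  15  50  69   4   1  13   9  14   6  11  50  68  66  64  60  62  57  54
174 141 151 187 182 184 183  8
[... 2121 characters left out ...]
 125 122 124 116 114 120 119 122 119 114 115 117 116 122 122 121 119 116 107 110
228 128 117 114 106 123 123 117 123 119 122 138 139 138 136 137 137 142 150 146 146 151 155 152 142 143 137 138 131 125 116
231 129 130 130 130 123 129 129 142 146 141 144 142 143 142 138 145 155 153 147 146 153 153 153 147 138 136 135 133 128 123
234 131 131 127 130 127 130 130 131 140 141 144 141 144 138 141 146 147 153 149 146 150 153 151 147 141 139 138 130 127 123
237 133 128 130 129 131 126 132 132 135 141 141 147 141 141 143 144 153 150 145 146 152 152 151 147 141 144 139 131 130 125
240 135 130 127 131 129 125 132 131 126 136 143 141 143 140 144 147 149 150 148 144 150 156 151 147 140 139 136 130 133 121
```

The mark now lies at col 279, rows 171-192, at about 84° in the world. It started at 175.5°, so the handle has turned about 91° and reached the stop. Handing in.

```bash
python3 -c "
from h import *
print(arm.close_job())"
```

```text
the job is handed in; nothing more can be done
None
```

The pocket is filled, the isolator is turned on, and the job is handed in at about 33 s of the 72 s allowed. No verdict came back.

**What I did:** I put wedge a in first, wide end to the back, and pushed it home. Then I put wedge b in, thin end first, between a and the right wedge. b's nose first landed on top of a, because a had ended up about 7 mm too far right. I laid b flat on the board, gripped it again, slid it in and pushed it home, which moved a to the left. Then I turned the isolator clockwise.

**Last checks on the wedges:**
- **Depth:** all the mouth ends checked (right wedge, a and b) are at tray x ≈ -48 mm, which is home. The last push built up to 23 N without moving further.
- **Across the pocket:** the only gap is about 2–3 mm, between a and the left wedge. By my estimate a sits at y ≈ +16 mm, against a target of 18 ± 7.
- **After switching:** the top view still showed the pocket full.

**Last checks on the rest:**
- **Isolator:** the tool turned 93° and met the end stop at 1.9 N m. The white mark shows about 91° of turn, give or take 2°.
- **Jar, tin and carton:** my planned paths stayed clear of all three. I did not measure them again at the end.
- **Arm:** it ended clear, with the tool at z = 0.24 m.

**Checks that failed or disagreed:**
- My first wrist measurement of a loose wedge came out 7 mm short, because the brown rind blended into the wood; I corrected it.
- The automatic fit of the isolator bar failed, and so did the final threshold search for its mark. I read both from pixel values instead.

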